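Load the X-ray analyser's cup magazine, close its cover and key it on

TASK

Raise the cover of the X-ray analyser and load every sealed sample cup that stands on the bench into its spring magazine, pressing each one down until the spring catches snap over its top. Then lower the cover gently onto its stops, and only then put the key from its wooden stand into the key switch, push it fully home, turn it clockwise all the way to on and leave it there. Do not knock the other glassware and containers about.

Things in the scene. Friction and masses are not known exactly. Their poses are not given: they have to be found in the camera images.
- analyser: Benchtop X-ray analyser, white box 260 mm (x, front to back) by 380 mm (y), flat deck 150 mm above the bench. Fixed. Origin: centre of its underside; x away from its front, y to its left, z up. Cup magazine and cover on the deck's left half, key switch on the right half; warning lamp 57 mm tall, 28 mm across, at (90, -150) mm in its frame.
- magazine_mouth (a point): Centre of the magazine's round mouth, at the rim of its aluminium collar, 10 mm above the deck; at (0, 70, 160) mm in the analyser's frame, same axes. Upright bore 62.6 mm across, collar 78 mm across outside. A cup set in the mouth rests on the catches' ramps, underside about 11 mm below the rim, top about 15 mm above it. Cups stack on one another.
- catches (a point): Point on the bore's axis level with the undersides of the three spring catches, 14 mm below the rim: steep ramps above, flat hooks below, standing up to 4 mm into the bore. Push a cup's top at its middle with 10 to 20 N (shut fingers fit into the collar) to about 18 mm below the rim and let go: the catches snap over it and hold it down.
- follower (a joint): Spring follower, the plate that carries the stack in the magazine, in m: 0 at the top (magazine empty, plate 16 mm below the rim), growing as it is pressed down, at most 0.118. About 0.026 per loaded cup. Spring 3 N at the top, 9 N at the bottom.
- cover (a joint): Hinged magazine cover, angle in rad: 0 down on its stops, 1.57 upright, 1.9 fully open. Starts shut or ajar (to 0.35). Its stiff hinge (0.42 N m) holds the 0.4 kg cover at any angle; moving it takes about 6 N at the handle. Shut: a level grey plate 130 mm (x) by 150 mm (y), 8 mm thick, its top 28 mm above the deck, with a skirt 16 mm deep. Loading needs it about upright.
- cover_hinge (a point): Middle of the cover's hinge line, between the magazine and the key switch: (0, -10, 170) mm in the analyser's frame. The hinge line runs along the analyser's x; shut, the cover reaches from it to the left (+y) over the magazine. Axes as the analyser's.
- cover_handle (a point): Middle of the cover's handle, a round steel bar 12 mm thick, 80 mm long, along the hinge line's direction, on two posts 68 mm apart (56 mm clear between them). In the cover's frame it is 140 mm from the hinge line and 50 mm above its plane, 42 mm off the plate's outer face. Axes move with the cover: z out of the outer face, y away from the hinge.
- key_slot (a point): Centre of the face of the key switch, a steel barrel 34 mm across in a dark ring on the deck, at (-30, -110, 156) mm in the analyser's frame. Its slot is open upward, 16.5 mm long (x of this frame), 7.5 mm wide (y), 32 mm deep. Axes turn with the barrel: z up.
- key_switch (a joint): Key switch angle in rad: 0 off, growing clockwise seen from above, 1.571 at its end stop: on. Stays where it is left; takes 0.06 N m to turn. At off the slot's length runs along the analyser's x. The blade has about 0.18 rad of play in the slot, so turn the key somewhat more than a quarter turn.
- key: The loose key, upright in the wooden stand, 75 mm long. Origin: tip of the blade, at the bottom; z up along the key. Steel blade 14 mm wide (x), 5 mm thick (y), 30 mm long, tapered tip, same either way round; shoulder 24 x 10 mm from z = 30 to 38 mm; flat black grip 38 mm wide (x), 10 mm thick (y) up to z = 75 mm. Home, the shoulder rests on the switch's face.
- key_stand: Wooden key stand, a block 70 mm (x) by 50 mm (y), 40 mm high, fixed; in its middle an upright slot, 17.5 x 8.5 mm, in which the key stands, its shoulder on the block's top and its blade's width along x. Origin: centre of its underside.
- cup_1: Sealed sample cup, a white plastic disc-shaped pot 60 mm across and 26 mm high, with a brown window in its top and a grey band; 60 to 100 g. Origin: centre of its underside, z up. Two to four such cups stand on the bench.
- cup_2: Sealed sample cup, a white plastic disc-shaped pot 60 mm across and 26 mm high, with a brown window in its top and a grey band; 60 to 100 g. Origin: centre of its underside, z up. Two to four such cups stand on the bench.
- cup_3: Sealed sample cup, a white plastic disc-shaped pot 60 mm across and 26 mm high, with a brown window in its top and a grey band; 60 to 100 g. Origin: centre of its underside, z up. Two to four such cups stand on the bench.
- cup_4: Sealed sample cup, a white plastic disc-shaped pot 60 mm across and 26 mm high, with a brown window in its top and a grey band; 60 to 100 g. Origin: centre of its underside, z up. Two to four such cups stand on the bench.
- jar: Small glass jar with a green lid, 54 mm across, 70 mm high; not part of the job. Origin: centre of its underside.
- beaker: Glass beaker, 52 mm across, 65 mm high; not part of the job. Origin: centre of its underside.
- dish: Shallow glass dish, 68 mm across, 18 mm high; not part of the job. Origin: centre of its underside.
- tin: Low round aluminium tin, 56 mm across, 50 mm high; not part of the job. Origin: centre of its underside.
Not all that is in view belongs to the job. There is more than one size of the key; the one meant has the size given above.

How it is judged:
On the way, in this order (a step that is already met when the one before it is completed fails the run):
1. every cup is in the magazine under the catches (z of each of cup_1, cup_2, cup_3, cup_4 in the frame of magazine_mouth below -0.034 m and horizontal distance between each of cup_1, cup_2, cup_3, cup_4 and magazine_mouth below 0.006 m), for 0.3 s.
2. the cover is down on its stops (all of step 1 and value of joint cover below 0.05 rad), for 0.2 s.
3. the key is fully home in the key switch (z of key in the frame of key_slot below -0.026 m and horizontal distance between key and key_slot below 0.005 m and angle between the z axis of key and the z axis of key_slot, either way round below 0.15 rad and value of joint cover below 0.05 rad), for 0.1 s.
4. the key switch is turned to on (z of key in the frame of key_slot below -0.026 m and horizontal distance between key and key_slot below 0.005 m and angle between the z axis of key and the z axis of key_slot, either way round below 0.15 rad and value of joint key_switch above 1.4 rad), for 0.2 s.
At the end, for the whole second after the job is handed in: Cups in the magazine below the catches (underside 34 mm or more below the rim, within 6 mm of its axis), cover down (under 0.05 rad), key home (tip 26 mm or more below the face, within 5 mm and 0.15 rad of the axis), switch beyond 1.4 rad, key and cups at rest (all of step 2 and all of step 4 and linear speed of each of key, cup_1, cup_2, cup_3, cup_4 below 0.03 m/s); the robot touches nothing.
It fails at once if the cover slammed: nearly shut (below 0.2 rad) and still closing faster than 1 rad/s (value of joint cover below 0.2 rad and velocity of joint cover below -1 rad/s).
It fails at once if the switch turned beyond 0.5 rad while the cover is open more than 0.15 rad (value of joint key_switch above 0.5 rad and value of joint cover above 0.15 rad).
It fails at once if one of the other things on the bench moved more than 60 mm or was tipped over (distance of any of jar, beaker, dish, tin from where it was at the start of the episode above 0.06 m or angle between any of jar, beaker, dish, tin's own z axis and vertical above 0.7 rad).
Of cup_1, cup_2, cup_3, cup_4 only 2 to 4 are there at a start; the rules pass over those that are not, and their reading is None.
At some moment in a run one of cup_1, cup_2, cup_3, cup_4 may be knocked a few centimetres aside while the robot is not near it.
It also fails if it takes over 210 s, if anything falls off the work surface, if the arm or the gripper's body presses on something with over 40 N, if the wrist force passes 120 N, or if a joint passes its speed limit or range.

ROBOT

A 6-joint arm with a two-finger parallel gripper is mounted at the origin on the work surface. World frame = base frame: x ahead of the robot, y to its left, z up, the work surface at z = 0. Lengths are in m, angles in rad, forces in N, time in s.
With the tool pointing down it reaches from about 0.325 to 0.9 m from the base axis. Payload 6.1 kg.
Tool frame: the origin (TCP) lies midway between the tips of the shut fingers; the grasp point (between the pads) lies 19 mm behind it; z points along the fingers, y is the line along which they close (so a half turn about z gives the same grasp; the last joint's range is limited). The gripper opens to 85 mm and grips with 20 to 120 N. Pads are 22 mm wide; open, the fingers measure 114 mm over their backs; the gripper's body (76 mm by 85 mm) begins 54 mm behind the grasp point. The pads swing forward as they close: fully open they stand 13 mm farther back than shut.
Start: joints at [-1.237, 0.22, 1.526, -0, 1.395, -0.126], TCP at [0.277, -0.56, 0.231] pointing down, gripper open.
Joint ranges: [-2.98, 2.98], [-0.91, 2.08], [0.09, 2.57], [-1.24, 4.39], [0.2, 2.65], [-2.68, 2.68]. Speed limits (rad/s): [2.57, 2.57, 3.01, 3.14, 3.14, 3.14].

INTERFACE

Orientations are given as [roll, pitch, yaw] about the fixed x, y, z axes, in that order (R = Rz(yaw) Ry(pitch) Rx(roll)).
In Python, from bench import monitor, eyes, job gives the robot as it stands. The module is installed in compiled form; this text tells all that it offers.
- The arm moves only by the tool arm_command, never from a script. Its argument "increments" is a list of rows, each an object with "dp": the shift along the tool's x, y, z in m, a list of three; "delta_rot": the turn, a rotation vector about the tool's x, y, z in degrees, a list of three. In form: [{"dp": [tx, ty, tz], "delta_rot": [wx, wy, wz]}, ...]. A call has 1 to 20 rows; each row shifts and turns the commanded pose from where the row before left it, along the tool's axes as they then stand; what a row does not reach is not made up. A row lasts 1/8 s, in which the tool goes at most 62.5 mm and 10.7 degrees, less where a joint would pass 70% of its speed; a pose out of reach is approached as far as the arm can. A call is refused whole if a number of a shift passes 0.0625 or a number of a turn 10.7, either way. A call with a gripper value outside its range is refused whole. "gripper" is the finger opening in m, from 0 to 0.0854, set as the call begins (left out, the last holds). The fingers move at their own pace and stop on an object; the grip force is fixed at half the most. Time passes only in rows, so rows that do not move let the fingers close. It gives the time, the measured TCP pose, the force, the opening and the grip force at its end, in the units of the state.
- monitor.state(): the state, without advancing time (a new reading comes with each control period).
- eyes.grab_frame(name): name is "side" or "top" or "wrist"; returns the picture (480x640x3 uint8, red, green, blue); there is no depth.
- eyes.camera_info(name): a dict with "K" (3x3 intrinsics, pixels), "world_from_camera" (4x4, takes a point from camera to world coordinates). Camera axes: x right, y down, z forward; pixel columns grow to the right and rows downward; lengths in m; the calibration is good to about 2 mm. A picture is of the moment at which its call begins: read the wrist's pose just before it. camera_info takes no time and is no camera call; for the wrist camera it gives the pose at the moment of the call.
- job.finish_job(): hands the job in; it is judged then, once.
The state is a dict: "t": time; "q": joint angles; "qd": joint speeds; "effort": joint torques, N m; "eef_pos": TCP position; "tcp_rot": TCP orientation; "contact_force": force on the tool from outside, world axes, zero at the start; "ft_torque": the same for the moment, N m; "opening": finger opening in m; "grasp_force": force on a finger pad.
Only numpy, scipy, OpenCV 4.12 (cv2) and the standard library are available. Lean on these libraries where they do the work, as an engineer would, in place of code of your own. Each camera call takes 0.05 s, during which the arm holds its last target. There are 200 camera calls.

## Working session

There is one attempt and no reset: what is moved stays moved. The work goes in short steps, Python scripts to look and compute and a tool call to move; the robot and the scene stay as the last step left them, time stands still between calls to the robot, and variables do not carry over. Pictures are saved under pics/ and viewed, at most 14 in all, crops included, and the job is handed in when it is done.

Besides the shell and the picture viewer there is one more tool, called after "Call:" as name([rows], argument=value, ...), one row to a line, values as JSON. arm_command: Moves the arm, as the interface text tells. Its arguments: {"type":"object","properties":{"increments":{"type":"array"},"gripper":{"type":"number"}},"required":["increments"]}

```bash
mkdir -p pics; cat > h.py <<'E'
import numpy as np,cv2
from bench import monitor,eyes,job
from scipy.spatial.transform import Rotation as R
def grab(n,f=None):
    c=eyes.camera_info(n); im=eyes.grab_frame(n)[:,:,::-1].copy()
    if f: cv2.imwrite('pics/'+f,im)
    return im,c
def ray(c,uv):
    T=np.array(c['world_from_camera']);d=np.linalg.inv(np.array(c['K']))@[uv[0],uv[1],1]
    return T[:3,3],T[:3,:3]@d
def onz(c,uv,z):
    o,d=ray(c,uv);return o+d*(z-o[2])/d[2]
def proj(c,p):
    T=np.linalg.inv(np.array(c['world_from_camera']));q=np.array(c['K'])@(T[:3,:3]@np.array(p)+T[:3,3]);return q[:2]/q[2]
E
python3 - <<'E'
from h import *
for n in ['top','side']:
    im,c=grab(n,n+'0.png');print(n,np.round(c['K'],1).tolist(),np.round(c['world_from_camera'],3).tolist())
s=monitor.state();print({k:np.round(v,3).tolist() for k,v in s.items()})
E
```

```text
top [[485.5, 0.0, 316.2], [0.0, 485.5, 241.4], [0.0, 0.0, 1.0]] [[0.01, -0.998, 0.055, 0.488], [-1.0, -0.011, -0.012, 0.015], [0.013, -0.055, -0.998, 1.154], [0.0, 0.0, 0.0, 1.0]]
side [[602.9, 0.0, 314.3], [0.0, 602.9, 237.9], [0.0, 0.0, 1.0]] [[-0.999, -0.023, 0.042, 0.503], [-0.047, 0.626, -0.779, 0.966], [-0.008, -0.78, -0.626, 0.915], [0.0, 0.0, 0.0, 1.0]]
{'t': 0.1, 'q': [-1.237, 0.221, 1.528, -0.0, 1.395, -0.126], 'qd': [-0.002, -0.002, -0.004, 0.0, 0.001, -0.001], 'effort': [0.0, -49.824, -39.055, -0.0, 0.006, -0.0], 'eef_pos': [0.277, -0.56, 0.23], 'tcp_rot': [-3.14, -0.0, 0.46], 'contact_force': [-0.732, 0.394, -1.179], 'ft_torque': [0.025, -0.045, -0.011], 'grasp_force': 0.0, 'opening': 0.085}
```

View pics/top0.png

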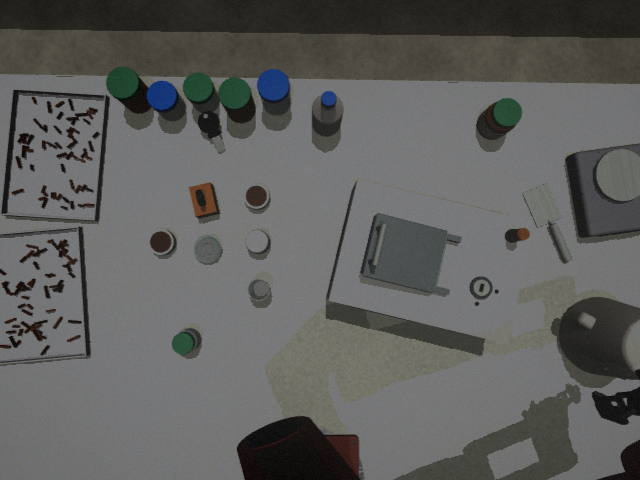

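View pics/side0.png

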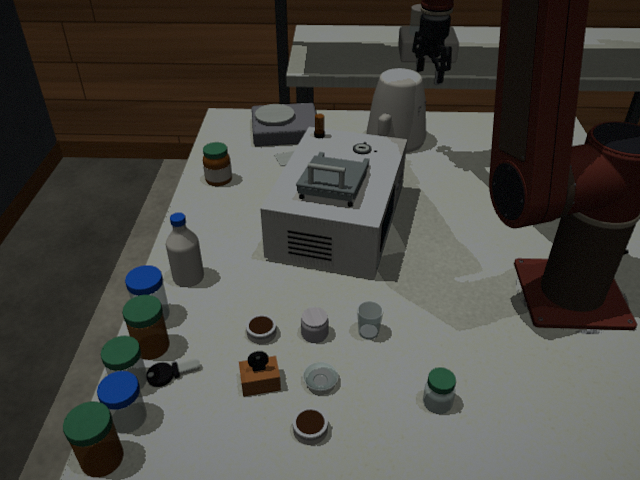

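The top view shows brown-windowed cups at (257,197) and (161,242). The other items are the dish (208,249), tin (258,241), beaker (260,289), jar (185,342), orange key stand (203,200) and analyser deck around (330..505, 181..337). There are two keys: one upright in the stand at (203,198) and a loose, larger one lying at (210,128). The one in the stand is the one meant, and I'll confirm that in a crop.

```bash
python3 - <<'E'
from h import *
im,c=grab('top');s,cs=grab('side')
a=cv2.resize(im[90:270,140:290],None,fx=3,fy=3,interpolation=cv2.INTER_CUBIC)
b=cv2.resize(s[330:400,140:300],(345,151),interpolation=cv2.INTER_CUBIC)
d=cv2.resize(im[170:350,320:530],(345,296),interpolation=cv2.INTER_CUBIC)
o=np.zeros((540,800,3),np.uint8);o[:,:450]=a;o[:151,455:]=b;o[160:456,455:]=d
cv2.imwrite('pics/crop1.png',np.clip(o*1.5,0,255))
hsv=cv2.cvtColor(im,cv2.COLOR_BGR2HSV)
# brown windows
def blobs(m,lo=40):
    n,l,st,ce=cv2.connectedComponentsWithStats(m.astype(np.uint8))
    return [(ce[i].round(1),st[i].tolist()) for i in range(1,n) if st[i][4]>lo]
m=(hsv[...,0]<15)&(hsv[...,1]>90)&(hsv[...,2]>20)
m[:, :120]=0;m[350:]=0
for ce,st in blobs(m): print('brown',ce,st,onz(c,ce,.026).round(4))
hs=cv2.cvtColor(s,cv2.COLOR_BGR2HSV)
m=(hs[...,0]<15)&(hs[...,1]>90)&(hs[...,2]>20);m[:300]=0;m[:, :180]=0
for ce,st in blobs(m): print('side brown',ce,st,onz(cs,ce,.026).round(4))
g=cv2.cvtColor(im,cv2.COLOR_BGR2GRAY)
for n,z,uv in [('FL',.15,(328,303)),('BL',.15,(357,181)),('FR',.15,(484,337)),('key switch',.156,(481,288)),('handle a',.22,(384,226)),('handle b',.22,(374,265)),('tin',.05,(258,241)),('dish',.018,(208,249)),('beaker',.065,(260,289)),('jar',.07,(183,342)),('lamp',.207,(523,234))]:
    print(n,onz(c,uv,z).round(4))
E
```

```text
brown [493.7 119.9] [485, 103, 29, 29, 139] [ 0.8443 -0.4168  0.026 ]
brown [203.1 199.5] [189, 183, 28, 34, 574] [0.6461 0.266  0.026 ]
brown [522.8 233.5] [517, 228, 12, 12, 114] [ 0.5749 -0.4825  0.026 ]
brown [159.7 240.8] [151, 232, 19, 19, 145] [0.5486 0.3641 0.026 ]
side brown [582.7 314.9] [528, 300, 109, 29, 2172] [0.0085 0.089  0.026 ]
side brown [260.2 324.9] [249, 317, 23, 17, 292] [0.6574 0.1422 0.026 ]
side brown [259.6 376.8] [239, 356, 42, 40, 1005] [0.6435 0.2704 0.026 ]
side brown [309.6 421.8] [296, 410, 28, 24, 495] [0.5469 0.3618 0.026 ]
FL [ 0.4176 -0.0228  0.15  ]
BL [ 0.6715 -0.0812  0.15  ]
FR [ 0.3509 -0.3447  0.15  ]
key switch [ 0.4516 -0.3372  0.156 ]
handle a [ 0.5716 -0.1273  0.22  ]
handle b [ 0.4961 -0.1082  0.22  ]
tin [0.5493 0.134  0.05  ]
dish [0.5311 0.2537 0.018 ]
beaker [0.4412 0.1261 0.065 ]
jar [0.3235 0.2931 0.07  ]
lamp [ 0.5601 -0.4031  0.207 ][ WARN:0@1.095] global loadsave.cpp:1063 imwrite_ Unsupported depth image for selected encoder is fallbacked to CV_8U.
```

View pics/crop1.png

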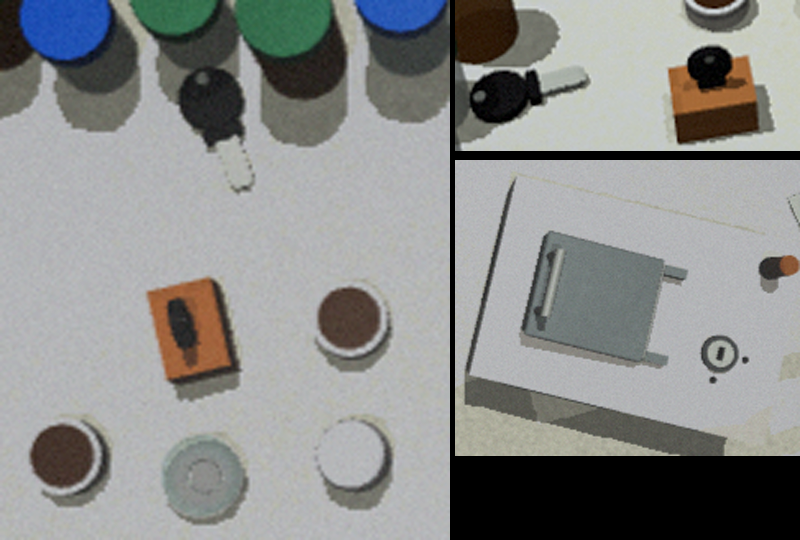

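The crop confirms the upright key with a black grip in the orange stand. The other key is loose, larger and lying down. It also shows two brown-windowed cups, so there are two to load. Next I'll fit the analyser's pose, the cover angle, the cups and the stand.

```bash
python3 - <<'E'
from h import *
from scipy.optimize import least_squares
im,c=grab('top');s,cs=grab('side')
uv={'FL':(328,303),'BL':(357,181),'sw':(481,288),'lamp':(523,233.7)}
M={'FL':(-.13,.19,.15),'BL':(.13,.19,.15),'sw':(-.03,-.11,.156),'lamp':(.09,-.15,.207)}
def W(p,m):
    return (R.from_euler('z',p[2])).apply(m)+[p[0],p[1],0]
f=lambda p:np.concatenate([proj(c,W(p,M[k]))-uv[k] for k in M])
r=least_squares(f,[.5,-.24,-.22],loss='soft_l1');p=r.x;print('analyser',p.round(4),f(p).round(1))
print('mouth',W(p,[0,.07,.16]).round(4),'slot',W(p,[-.03,-.11,.156]).round(4))
for k in M: print('side',k,proj(cs,W(p,M[k])).round(1))
for th in [0,.05,.1,.15,.2,.25,.3,.35]:
    h=W(p,[0,-.01+.14*np.cos(th)-.05*np.sin(th),.17+.14*np.sin(th)+.05*np.cos(th)])
    print(th,h.round(4),proj(c,h).round(1),proj(cs,h).round(1))
hsv=cv2.cvtColor(im,cv2.COLOR_BGR2HSV)
sub=hsv.copy()
for n,(x0,x1,y0,y1) in {'cupA':(240,275,180,212),'cupB':(145,178,225,258)}.items():
    r_=im[y0:y1,x0:x1].astype(int);m=(r_[...,2]-r_[...,0]>15)&(r_[...,2]<110)
    ys,xs=np.nonzero(m);cc=(xs.mean()+x0,ys.mean()+y0);print(n,len(xs),np.round(cc,1),onz(c,cc,.026).round(4))
m=((hsv[...,0]<18)&(hsv[...,1]>120)&(hsv[...,2]>95));m[:180]=0;m[220:]=0;m[:,:185]=0;m[:,225:]=0
pts=np.argwhere(m)[:,::-1].astype(np.float32);rc=cv2.minAreaRect(pts);print('stand',rc,onz(c,rc[0],.04).round(4))
b=[onz(c,q,.04)[:2].round(4).tolist() for q in cv2.boxPoints(rc)];print(b)
g=hsv[...,2];k=(g<45);k[:185]=0;k[212:]=0;k[:,:193]=0;k[:,210:]=0
pts=np.argwhere(k)[:,::-1].astype(np.float32);rc=cv2.minAreaRect(pts);print('key',rc,onz(c,rc[0],.07).round(4))
E
```

```text
analyser [ 0.5043 -0.2371 -0.2164] [ 0.4 -0.3 -0.8 -0.2  0.4  0.1 -0.1  0.4]
mouth [ 0.5193 -0.1687  0.16  ] slot [ 0.4513 -0.3381  0.156 ]
side FL [381.  227.7]
side BL [261.8 209.2]
side sw [362.7 147.5]
side lamp [319.7 115.8]
0 [ 0.5322 -0.1101  0.22  ] [375.1 246.3] [327.3 175.3]
0.05 [ 0.5316 -0.1127  0.2269] [376.9 246.4] [327.6 171.8]
0.1 [ 0.5309 -0.1157  0.2337] [379.  246.6] [328.  168.3]
0.15 [ 0.5302 -0.119   0.2404] [381.2 246.9] [328.4 164.8]
0.2 [ 0.5294 -0.1226  0.2468] [383.6 247.2] [328.8 161.3]
0.25 [ 0.5286 -0.1265  0.2531] [386.2 247.5] [329.3 157.7]
0.3 [ 0.5277 -0.1307  0.2591] [389.  247.9] [329.8 154.2]
0.35 [ 0.5267 -0.1352  0.265 ] [392.  248.3] [330.4 150.7]
cupA 267 [255.7 195.2] [0.6577 0.1438 0.026 ]
cupB 202 [159.6 241. ] [0.5482 0.3643 0.026 ]
stand ((202.41009521484375, 198.94381713867188), (29.30668830871582, 21.211748123168945), 77.00537872314453) [0.6455 0.2645 0.04  ]
[[0.6727, 0.2965], [0.6844, 0.2492], [0.6183, 0.2326], [0.6067, 0.2797]]
key ((200.17648315429688, 197.70590209960938), (16.492422103881836, 6.790997505187988), 75.96376037597656) [0.644  0.2628 0.07  ]
```

Call:
arm_command([
  {"dp":[0,0,-0.03],"delta_rot":[0,0,9.7]},
  {"dp":[0,0,-0.03],"delta_rot":[0,0,9.7]},
  {"dp":[0,0,-0.03],"delta_rot":[0,0,9.7]},
  {"dp":[0,0,-0.03],"delta_rot":[0,0,9.7]},
  {"dp":[0.015,-0.049,0],"delta_rot":[0,0,0]},
  {"dp":[0.015,-0.049,0],"delta_rot":[0,0,0]},
  {"dp":[0.015,-0.049,0],"delta_rot":[0,0,0]},
  {"dp":[0.015,-0.049,0],"delta_rot":[0,0,0]},
  {"dp":[0.015,-0.049,0],"delta_rot":[0,0,0]},
  {"dp":[0.015,-0.049,0],"delta_rot":[0,0,0]},
  {"dp":[0.015,-0.049,0],"delta_rot":[0,0,0]},
  {"dp":[0.015,-0.049,0],"delta_rot":[0,0,0]},
  {"dp":[0.015,-0.048,0],"delta_rot":[0,0,0]},
  {"dp":[0.015,-0.048,0],"delta_rot":[0,0,0]},
  {"dp":[0,0,0],"delta_rot":[0,0,0]},
  {"dp":[0,0,0],"delta_rot":[0,0,0]},
], gripper=0.06)

```text
t: 2.3
eef_pos: [0.5289, -0.116, 0.3512]
tcp_rot: [3.141, 0.0, -0.217]
contact_force: [-0.4, 0.0, -0.0]
opening: 0.0601
grasp_force: 0.0
```

```bash
cat >> h.py <<'E'
def to(p,yaw=None,msg=''):
    s=monitor.state();Rm=R.from_euler('xyz',s['tcp_rot'])
    d=Rm.inv().apply(np.array(p)-s['eef_pos'])
    print(msg,'pos',np.round(s['eef_pos'],4),'rot',np.round(s['tcp_rot'],3),'shift mm',(d*1000).round(1),'' if yaw is None else 'wz deg %.1f'%(-np.degrees((yaw-s['tcp_rot'][2]+np.pi)%(2*np.pi)-np.pi)),'F',np.round(s['contact_force'],1),'op %.4f t %.2f'%(s['opening'],s['t']))
E
python3 - <<'E'
from h import *
to([.5309,-.1157,.2147],-.2164)
im,c=grab('wrist','w1.png')
for sx in(-.04,0,.04):print(proj(c,[.5309+sx*.9767,-.1157-sx*.2147,.2337]).round(1))
E
```

```text
pos [ 0.5289 -0.116   0.3512] rot [ 3.141  0.    -0.217] shift mm [  2.   -0.8 136.5] wz deg -0.0 F [-0.4  0.  -0. ] op 0.0601 t 2.30
[317.2 281.7]
[317.2 231.3]
[317.3 176.6]
```

View pics/w1.png

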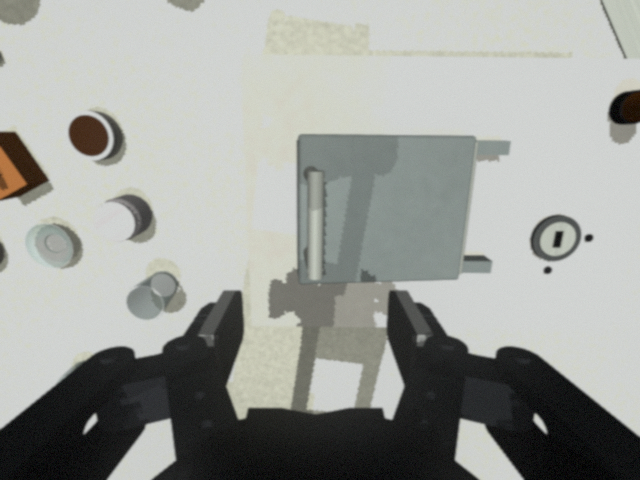

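The wrist view shows the bar from (316,172) to (316,280), as predicted. The magazine side is clear, and the switch slot at (557,238) is at off. I'll descend and grip.

Call:
arm_command([
  {"dp":[0.002,-0.001,0.03],"delta_rot":[0,0,0]},
  {"dp":[0,0,0.03],"delta_rot":[0,0,0]},
  {"dp":[0,0,0.03],"delta_rot":[0,0,0]},
  {"dp":[0,0,0.03],"delta_rot":[0,0,0]},
  {"dp":[0,0,0.016],"delta_rot":[0,0,0]},
  {"dp":[0,0,0],"delta_rot":[0,0,0]},
  {"dp":[0,0,0],"delta_rot":[0,0,0]},
])

```text
t: 3.22
eef_pos: [0.5319, -0.116, 0.2168]
tcp_rot: [3.141, -0.002, -0.218]
contact_force: [0.6, 0.3, 0.0]
opening: 0.0599
grasp_force: 0.0
```

Call:
arm_command([
  {"dp":[0,0,0],"delta_rot":[0,0,0]},
  {"dp":[0,0,0],"delta_rot":[0,0,0]},
  {"dp":[0,0,0],"delta_rot":[0,0,0]},
  {"dp":[0,0,0],"delta_rot":[0,0,0]},
  {"dp":[0,0,0],"delta_rot":[0,0,0]},
  {"dp":[0,0,0],"delta_rot":[0,0,0]},
], gripper=0.0)

```text
t: 3.98
eef_pos: [0.5314, -0.1159, 0.2153]
tcp_rot: [3.141, -0.001, -0.218]
contact_force: [1.3, -5.2, -1.9]
opening: 0.0094
grasp_force: 58.4
```

```bash
python3 - <<'E'
from h import *
to([.5309,-.1157,.2147],-.2164)
th=np.arange(.1,1.75,.08);y=-.01+.14*np.cos(th)-.05*np.sin(th);z=.17+.14*np.sin(th)+.05*np.cos(th)
print(np.c_[-np.diff(y),-np.diff(z)].round(4).tolist(),th[-1])
E
```

```text
pos [ 0.5314 -0.1159  0.2153] rot [ 3.141e+00 -1.000e-03 -2.180e-01] shift mm [-0.6 -0.1  0.6] wz deg -0.1 F [ 1.3 -5.2 -1.9] op 0.0094 t 3.98
[[0.0055, -0.0105], [0.0063, -0.0101], [0.0071, -0.0095], [0.0079, -0.0089], [0.0086, -0.0083], [0.0092, -0.0075], [0.0098, -0.0068], [0.0103, -0.006], [0.0107, -0.0051], [0.0111, -0.0043], [0.0114, -0.0034], [0.0116, -0.0025], [0.0118, -0.0015], [0.0119, -0.0006], [0.0119, 0.0004], [0.0118, 0.0013], [0.0117, 0.0023], [0.0115, 0.0032], [0.0112, 0.0041], [0.0108, 0.005]] 1.6999999999999997
```

Call:
arm_command([
  {"dp":[0,0.0055,-0.0105],"delta_rot":[0,0,0]},
  {"dp":[0,0.006,-0.01],"delta_rot":[0,0,0]},
  {"dp":[0,0.007,-0.0095],"delta_rot":[0,0,0]},
  {"dp":[0,0.008,-0.009],"delta_rot":[0,0,0]},
  {"dp":[0,0.0085,-0.0085],"delta_rot":[0,0,0]},
  {"dp":[0,0.0095,-0.0075],"delta_rot":[0,0,0]},
])

```text
t: 4.72
eef_pos: [0.5222, -0.1556, 0.2699]
tcp_rot: [-3.135, 0.001, -0.216]
contact_force: [2.8, 7.4, -0.4]
opening: 0.0098
grasp_force: 58.4
```

```bash
python3 - <<'E'
from h import *
th=.58;a=np.array([.5043,-.2371,0]);y=-.01+.14*np.cos(th)-.05*np.sin(th);z=.17+.14*np.sin(th)+.05*np.cos(th)
to(a+R.from_euler('z',-.2164).apply([0,y,z-.019]));print(np.round(monitor.state()['ft_torque'],2),monitor.state()['grasp_force'])
E
```

```text
pos [ 0.5222 -0.1556  0.2699] rot [-3.135e+00  1.000e-03 -2.160e-01] shift mm [0.  3.7 0.4]  F [ 2.8  7.4 -0.4] op 0.0098 t 4.72
[ 1.47 -0.46 -0.16] 58.398444056510925
```

Following the arc well; continue.

Call:
arm_command([
  {"dp":[0,0.01,-0.007],"delta_rot":[0,0,0]},
  {"dp":[0,0.0105,-0.006],"delta_rot":[0,0,0]},
  {"dp":[0,0.0105,-0.005],"delta_rot":[0,0,0]},
  {"dp":[0,0.011,-0.0045],"delta_rot":[0,0,0]},
  {"dp":[0,0.0115,-0.0035],"delta_rot":[0,0,0]},
  {"dp":[0,0.0115,-0.0025],"delta_rot":[0,0,0]},
  {"dp":[0,0.012,-0.0015],"delta_rot":[0,0,0]},
  {"dp":[0,0.012,-0.0005],"delta_rot":[0,0,0]},
  {"dp":[0,0.012,0.0005],"delta_rot":[0,0,0]},
  {"dp":[0,0.012,0.0015],"delta_rot":[0,0,0]},
  {"dp":[0,0.0115,0.0025],"delta_rot":[0,0,0]},
  {"dp":[0,0.0115,0.003],"delta_rot":[0,0,0]},
  {"dp":[0,0.011,0.004],"delta_rot":[0,0,0]},
  {"dp":[0,0.011,0.005],"delta_rot":[0,0,0]},
  {"dp":[0,0,0],"delta_rot":[0,0,0]},
  {"dp":[0,0,0],"delta_rot":[0,0,0]},
])

```text
t: 6.72
eef_pos: [0.4862, -0.3133, 0.2845]
tcp_rot: [3.141, 0.003, -0.218]
contact_force: [-6.1, -2.6, 2.1]
opening: 0.01
grasp_force: 67.5
```

Call:
arm_command([
  {"dp":[0,0,0],"delta_rot":[0,0,0]},
  {"dp":[0,0,0],"delta_rot":[0,0,0]},
  {"dp":[0,0,0],"delta_rot":[0,0,0]},
], gripper=0.035)

```text
t: 7.1
eef_pos: [0.4878, -0.3127, 0.2843]
tcp_rot: [-3.141, -0.0, -0.217]
contact_force: [0.1, -0.3, 0.6]
opening: 0.035
grasp_force: 0.0
```

```bash
python3 - <<'E'
from h import *
th=1.7;a=np.array([.5043,-.2371,0]);y=-.01+.14*np.cos(th)-.05*np.sin(th);z=.17+.14*np.sin(th)+.05*np.cos(th)
to(a+R.from_euler('z',-.2164).apply([0,y,z-.019]));s,c=grab('side');t,_=grab('top')
cv2.imwrite('pics/st2.png',np.hstack([s[60:340,220:480],cv2.resize(t[130:350,130:540],None,fx=1.27,fy=1.2727)]))
E
```

```text
pos [ 0.4878 -0.3127  0.2843] rot [-3.141 -0.    -0.217] shift mm [-0.1  0.2  0.9]  F [ 0.1 -0.3  0.6] op 0.0350 t 7.10
```

View pics/st2.png

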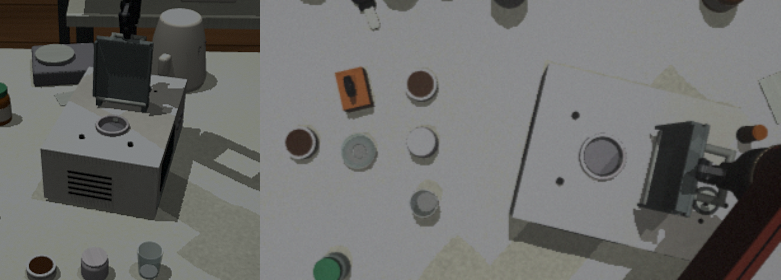

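The cover stands about upright with the bore exposed. I'll move on to cup A.

Call:
arm_command([
  {"dp":[0,0,-0.04],"delta_rot":[0,0,0]},
  {"dp":[0,0,-0.04],"delta_rot":[0,0,0]},
  {"dp":[0,0,-0.04],"delta_rot":[0,0,0]},
  {"dp":[0.007,-0.049,0],"delta_rot":[0,0,0]},
  {"dp":[0.007,-0.049,0],"delta_rot":[0,0,0]},
  {"dp":[0.007,-0.048,0],"delta_rot":[0,0,0]},
  {"dp":[0.007,-0.048,0],"delta_rot":[0,0,0]},
  {"dp":[0.007,-0.048,0],"delta_rot":[0,0,0]},
  {"dp":[0.007,-0.048,0],"delta_rot":[0,0,0]},
  {"dp":[0.007,-0.048,0],"delta_rot":[0,0,0]},
  {"dp":[0.007,-0.048,0],"delta_rot":[0,0,0]},
  {"dp":[0.006,-0.048,0],"delta_rot":[0,0,0]},
  {"dp":[0.006,-0.048,0],"delta_rot":[0,0,0]},
], gripper=0.085)

```text
t: 8.82
eef_pos: [0.6583, 0.1446, 0.4043]
tcp_rot: [-3.141, -0.0, -0.217]
contact_force: [0.2, -0.2, 0.6]
opening: 0.085
grasp_force: 0.0
```

Call:
arm_command([
  {"dp":[0,0,0.022],"delta_rot":[0,0,-10]},
  {"dp":[0,0,0.022],"delta_rot":[0,0,-10]},
  {"dp":[0,0,0.022],"delta_rot":[0,0,-10]},
  {"dp":[0,0,0.022],"delta_rot":[0,0,-10]},
  {"dp":[0,0,0.022],"delta_rot":[0,0,-10]},
  {"dp":[0,0,0.022],"delta_rot":[0,0,-10]},
  {"dp":[0,0,0.022],"delta_rot":[0,0,-10]},
  {"dp":[0,0,0.022],"delta_rot":[0,0,-10]},
  {"dp":[0,0,0.022],"delta_rot":[0,0,-10]},
  {"dp":[0,0,0],"delta_rot":[0,0,0]},
  {"dp":[0,0,0],"delta_rot":[0,0,0]},
  {"dp":[0,0,0],"delta_rot":[0,0,0]},
])

```text
t: 10.32
eef_pos: [0.6587, 0.143, 0.208]
tcp_rot: [3.139, -0.001, 1.352]
contact_force: [-0.1, 0.4, 0.0]
opening: 0.0849
grasp_force: 0.0
```

```bash
cat >> h.py <<'E'
def brown(c,im,p,z=.026,r=30):
    u,v=np.round(proj(c,p)).astype(int);x0,y0=max(u-r,0),max(v-r,0);q=im[y0:v+r,x0:u+r].astype(int)
    m=((q[...,2]-q[...,0]>.25*q[...,2])&(q[...,2]<120)).astype(np.uint8)
    n,l,st,ce=cv2.connectedComponentsWithStats(m)
    if n<2: return None
    i=1+np.argmax(st[1:,4]);cc=ce[i]+[x0,y0];return cc.round(1),st[i].tolist(),onz(c,cc,z).round(4)
E
python3 - <<'E'
from h import *
to([.6577,.1438,.010],1.3544)
im,c=grab('wrist','w2.png');print(brown(c,im,[.6577,.1438,.026],r=80))
t,ct=grab('top');print(brown(ct,t,[.6577,.1438,.026],r=20),brown(ct,t,[.5482,.3643,.026],r=20))
print('mouth px',proj(ct,[.5193,-.1687,.16]))
g=cv2.cvtColor(t,cv2.COLOR_BGR2GRAY);cv2.imwrite('pics/m.png',cv2.resize(t[222:282,365:435],None,fx=4,fy=4,interpolation=cv2.INTER_CUBIC))
print(cv2.HoughCircles(cv2.resize(g[212:292,355:445],None,fx=4,fy=4,interpolation=cv2.INTER_CUBIC),cv2.HOUGH_GRADIENT,1,20,param1=80,param2=25,minRadius=50,maxRadius=90))
E
```

```text
pos [0.6587 0.143  0.208 ] rot [ 3.139e+00 -1.000e-03  1.352e+00] shift mm [  0.4  -1.7 198. ] wz deg -0.2 F [-0.1  0.4  0. ] op 0.0849 t 10.32
(array([314.1, 214.4]), [54, 55, 51, 50, 1702], array([0.6593, 0.146 , 0.026 ]))
(array([250.6, 193.4]), [0, 0, 30, 40, 701], array([0.6617, 0.1558, 0.026 ])) (array([163.6, 243. ]), [10, 0, 30, 40, 783], array([0.5436, 0.3549, 0.026 ]))
mouth px [399.64624665 254.17343878]
[[[180.5 162.5  62. ]
  [163.5 174.5  57.7]]]
```

Call:
arm_command([
  {"dp":[0.002,0,0.04],"delta_rot":[0,0,0]},
  {"dp":[0,0,0.04],"delta_rot":[0,0,0]},
  {"dp":[0,0,0.04],"delta_rot":[0,0,0]},
  {"dp":[0,0,0.04],"delta_rot":[0,0,0]},
  {"dp":[0,0,0.02],"delta_rot":[0,0,0]},
  {"dp":[0,0,0.018],"delta_rot":[0,0,0]},
  {"dp":[0,0,0],"delta_rot":[0,0,0]},
  {"dp":[0,0,0],"delta_rot":[0,0,0]},
])

```text
t: 11.42
eef_pos: [0.6596, 0.145, 0.0099]
tcp_rot: [3.139, -0.001, 1.353]
contact_force: [0.2, -0.7, 0.6]
opening: 0.0854
grasp_force: 0.0
```

Call:
arm_command([
  {"dp":[0,0,0],"delta_rot":[0,0,0]},
  {"dp":[0,0,0],"delta_rot":[0,0,0]},
  {"dp":[0,0,0],"delta_rot":[0,0,0]},
  {"dp":[0,0,0],"delta_rot":[0,0,0]},
  {"dp":[0,0,0],"delta_rot":[0,0,0]},
  {"dp":[0,0,0],"delta_rot":[0,0,0]},
], gripper=0.04)

```text
t: 12.18
eef_pos: [0.6599, 0.145, 0.0105]
tcp_rot: [3.139, -0.001, 1.353]
contact_force: [-0.3, 0.5, 6.4]
opening: 0.0575
grasp_force: 64.5
```

```bash
python3 - <<'E'
from h import *
to([.6577,.1438,.010],1.3544)
im,c=grab('wrist','w3.png');b=brown(c,im,[.6577,.1438,.026],r=120);print(b)
E
```

```text
pos [0.6599 0.145  0.0105] rot [ 3.139e+00 -1.000e-03  1.353e+00] shift mm [-1.7 -1.8  0.5] wz deg -0.1 F [-0.3  0.5  6.4] op 0.0575 t 12.18
(array([314.2, 328. ]), [64, 61, 123, 110, 10293], array([0.6598, 0.1453, 0.026 ]))
```

View pics/w3.png

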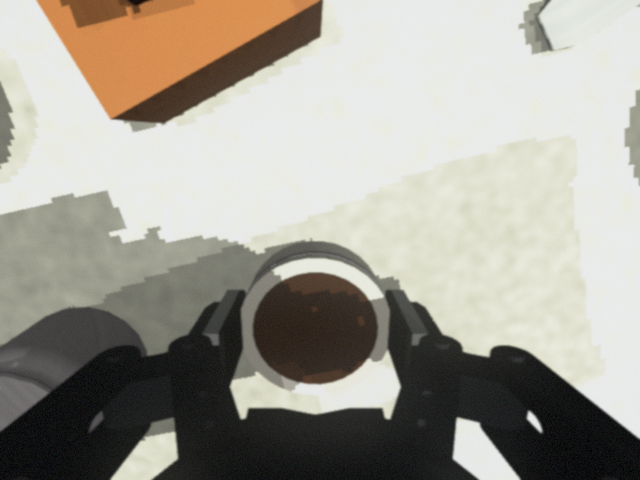

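Cup A is gripped and centred, with its window at (314,328). I'll lift it, then refine the mouth position from the fixed cameras.

Call:
arm_command([
  {"dp":[0,0,-0.02],"delta_rot":[0,0,0]},
  {"dp":[0,0,-0.045],"delta_rot":[0,0,0]},
  {"dp":[0,0,-0.045],"delta_rot":[0,0,0]},
  {"dp":[0,0,-0.045],"delta_rot":[0,0,0]},
  {"dp":[0,0,-0.045],"delta_rot":[0,0,0]},
  {"dp":[0,0,0],"delta_rot":[0,0,0]},
])

```text
t: 12.98
eef_pos: [0.6614, 0.1452, 0.2158]
tcp_rot: [3.131, -0.003, 1.353]
contact_force: [0.8, 0.5, -0.6]
opening: 0.0574
grasp_force: 64.4
```

```bash
python3 - <<'E'
from h import *
o=[]
for n in ('top','side'):
    im,c=grab(n);g=cv2.cvtColor(im,cv2.COLOR_BGR2GRAY)
    u,v=np.round(proj(c,[.5193,-.1687,.16])).astype(int)
    q=im[v-30:v+30,u-30:u+30];o.append(cv2.resize(q,(400,400),interpolation=cv2.INTER_CUBIC))
    # predicted bore & collar rim
    for rr,col in ((.0313,(0,0,255)),(.039,(0,255,0))):
        for a in np.arange(0,6.3,.3):
            p=(proj(c,[.5193+rr*np.cos(a),-.1687+rr*np.sin(a),.16])-[u-30,v-30]+.5)*400/60
            cv2.circle(o[-1],tuple(p.astype(int).tolist()),2,col,-1)
    for m in [(-.13,.19,.15),(.13,.19,.15)]: pass
cv2.imwrite('pics/m2.png',cv2.convertScaleAbs(np.hstack(o),alpha=1.5))
E
```

```text
(no output)
```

View pics/m2.png

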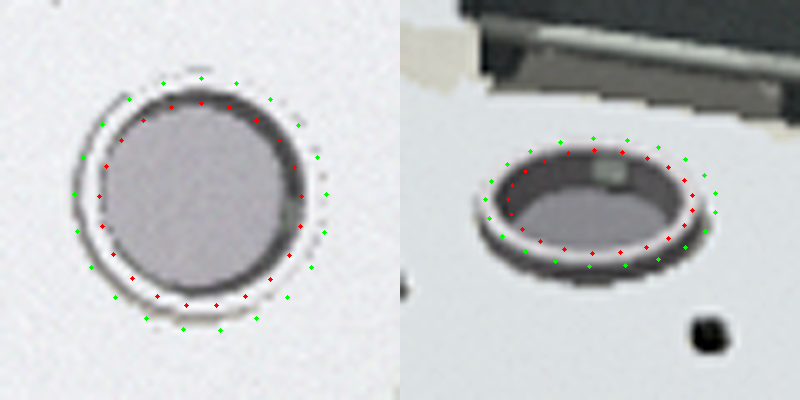

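The overlay shows the mouth's true rim shifted by about (+3.4, -0.7) mm from the prediction, in both views. I'll measure it with the wrist camera, which agrees with the gripper to 0.3 mm.

Call:
arm_command([
  {"dp":[0,0,-0.045],"delta_rot":[0,0,0]},
  {"dp":[0,0,-0.045],"delta_rot":[0,0,0]},
  {"dp":[0,0,-0.045],"delta_rot":[0,0,0]},
  {"dp":[0,0,-0.045],"delta_rot":[0,0,0]},
  {"dp":[-0.04,-0.007,0],"delta_rot":[0,0,0]},
  {"dp":[-0.04,-0.007,0],"delta_rot":[0,0,0]},
  {"dp":[-0.04,-0.007,0],"delta_rot":[0,0,0]},
  {"dp":[-0.04,-0.007,0],"delta_rot":[0,0,0]},
  {"dp":[-0.04,-0.007,0],"delta_rot":[0,0,0]},
  {"dp":[-0.04,-0.007,0],"delta_rot":[0,0,0]},
  {"dp":[-0.04,-0.007,0],"delta_rot":[0,0,0]},
  {"dp":[-0.04,-0.007,0],"delta_rot":[0,0,0]},
  {"dp":[-0.04,-0.006,0],"delta_rot":[0,0,0]},
  {"dp":[-0.037,-0.005,0],"delta_rot":[0,0,0]},
  {"dp":[0,0,0],"delta_rot":[0,0,0]},
  {"dp":[0,0,0],"delta_rot":[0,0,0]},
  {"dp":[0,0,0],"delta_rot":[0,0,0]},
])

```text
t: 15.2
eef_pos: [0.5075, -0.2274, 0.3877]
tcp_rot: [-3.141, -0.001, 1.355]
contact_force: [-0.3, 0.6, -1.8]
opening: 0.0571
grasp_force: 64.5
```

```bash
cat >> h.py <<'E'
def circ(c,im,p,f,rmm,tol=.06):
    # Hough circle near world point p of radius rmm (m); enlarged
    u,v=np.round(proj(c,p)).astype(int);T=np.array(c['world_from_camera'])
    dep=(np.linalg.inv(T)@np.r_[p,1])[2];rp=rmm*np.array(c['K'])[0][0]/dep
    r=int(rp*1.8);x0,y0=max(u-r,0),max(v-r,0);q=im[y0:v+r,x0:u+r];k=3
    g=cv2.GaussianBlur(cv2.cvtColor(cv2.resize(q,None,fx=k,fy=k,interpolation=cv2.INTER_CUBIC),cv2.COLOR_BGR2GRAY),(5,5),0)
    h=cv2.HoughCircles(g,cv2.HOUGH_GRADIENT,1,4,param1=60,param2=15,minRadius=int(rp*k*(1-tol)),maxRadius=int(rp*k*(1+tol))+1)
    cv2.imwrite('pics/'+f,q);res=[]
    if h is not None:
        for x,y,rr in h[0][:5]:
            uv=((x+.5)/k-.5+x0,(y+.5)/k-.5+y0);res.append((np.round(uv,1).tolist(),round(float(rr)/k/rp*rmm*1000,1),onz(c,uv,p[2]).round(4).tolist()))
    return res
E
python3 - <<'E'
from h import *
p=[.5227,-.1694,.16]
to([.5227,-.1694,.16])
im,c=grab('wrist','w4.png');print(proj(c,p))
for r in (.0313,.039):print(circ(c,im,np.array(p),'c%d.png'%(r*1e4),r))
E
```

```text
pos [ 0.5075 -0.2274  0.3877] rot [-3.141e+00 -1.000e-03  1.355e+00] shift mm [ 59.7   2.6 227.7]  F [-0.3  0.6 -1.8] op 0.0571 t 15.20
[317.26998667 148.21752794]
[([317.5, 144.8], np.float64(31.9), [0.5236, -0.1663, 0.16]), ([317.2, 146.2], np.float64(31.9), [0.523, -0.1675, 0.16]), ([318.8, 145.2], np.float64(33.0), [0.5248, -0.1669, 0.16]), ([317.5, 148.2], np.float64(30.1), [0.5229, -0.1694, 0.16]), ([317.5, 142.5], np.float64(30.1), [0.5241, -0.1641, 0.16])]
[([318.2, 145.5], np.float64(37.5), [0.5241, -0.1671, 0.16]), ([319.5, 145.2], np.float64(38.3), [0.5255, -0.167, 0.16]), ([317.8, 144.2], np.float64(38.6), [0.5241, -0.1657, 0.16]), ([312.2, 144.2], np.float64(37.1), [0.5186, -0.1645, 0.16]), ([318.2, 147.2], np.float64(41.2), [0.5238, -0.1686, 0.16])]
```

View pics/w4.png

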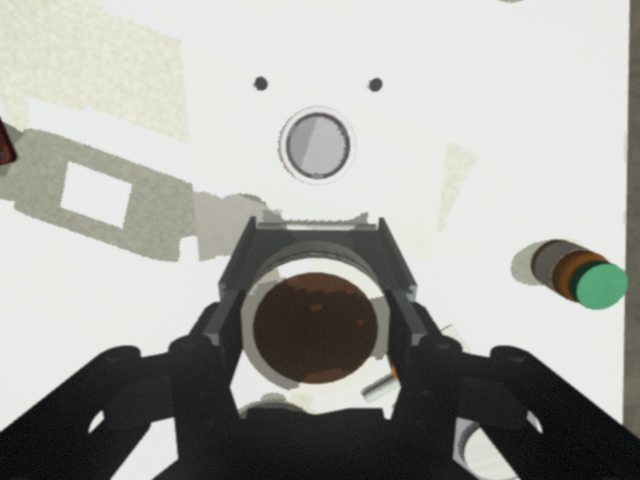

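The bore is at about (317.5,146), with the cover standing behind the held cup. A contour fit will give a sharper centre.

```bash
cat >> h.py <<'E'
def bore(c,im,p,thr=175,rmm=.0313):
    u,v=np.round(proj(c,p)).astype(int);r=45
    g=cv2.cvtColor(im[v-r:v+r,u-r:u+r],cv2.COLOR_BGR2GRAY);g=cv2.resize(g,None,fx=4,fy=4,interpolation=cv2.INTER_CUBIC)
    for t in (150,165,180,195):
        cs,_=cv2.findContours((g<t).astype(np.uint8),cv2.RETR_EXTERNAL,cv2.CHAIN_APPROX_NONE)
        cs=[k for k in cs if cv2.pointPolygonTest(k,(4.*r,4.*r),False)>0]
        if not cs: print(t,None);continue
        h=cv2.convexHull(max(cs,key=cv2.contourArea));e=cv2.fitEllipse(h)
        uv=(np.array(e[0])+.5)/4-.5+[u-r,v-r];T=np.linalg.inv(np.array(c['world_from_camera']));dep=(T@np.r_[p,1])[2]
        print(t,uv.round(2),'radii mm',np.round(np.array(e[1])/8/c['K'][0][0]*dep*1000,1),onz(c,uv,p[2]).round(4))
E
python3 - <<'E'
from h import *
c=eyes.camera_info('wrist');im=cv2.imread('pics/w4.png')
bore(c,im,np.array([.5227,-.1694,.16]))
print(np.round(monitor.state()['eef_pos'],4))
E
```

```text
150 [317.64 145.29] radii mm [31.4 32.7] [ 0.5238 -0.1668  0.16  ]
165 [317.58 145.24] radii mm [31.8 32.9] [ 0.5238 -0.1668  0.16  ]
180 [317.56 145.23] radii mm [32.1 33.2] [ 0.5237 -0.1668  0.16  ]
195 [317.55 145.18] radii mm [32.4 33.5] [ 0.5237 -0.1667  0.16  ]
[ 0.5076 -0.2274  0.3879]
```

Call:
arm_command([
  {"dp":[0.031,0.0015,0],"delta_rot":[0,0,0]},
  {"dp":[0.031,0.0015,0],"delta_rot":[0,0,0]},
  {"dp":[0,0,0.04],"delta_rot":[0,0,0]},
  {"dp":[0,0,0.04],"delta_rot":[0,0,0]},
  {"dp":[0,0,0.04],"delta_rot":[0,0,0]},
  {"dp":[0,0,0.04],"delta_rot":[0,0,0]},
  {"dp":[0,0,0.03],"delta_rot":[0,0,0]},
  {"dp":[0,0,0.022],"delta_rot":[0,0,0]},
  {"dp":[0,0,0],"delta_rot":[0,0,0]},
  {"dp":[0,0,0],"delta_rot":[0,0,0]},
  {"dp":[0,0,0],"delta_rot":[0,0,0]},
])

```text
t: 16.62
eef_pos: [0.5246, -0.1687, 0.178]
tcp_rot: [3.139, 0.001, 1.354]
contact_force: [-0.1, -0.1, -0.3]
opening: 0.0573
grasp_force: 64.5
```

```bash
python3 - <<'E'
from h import *
p=np.array([.5238,-.1678,.16]);to(p)
o=[]
for n in ('top','side'):
    im,c=grab(n);u,v=np.round(proj(c,p)).astype(int)
    o.append(cv2.resize(im[v-30:v+30,u-30:u+30],(400,400),interpolation=cv2.INTER_CUBIC))
cv2.imwrite('pics/m3.png',cv2.convertScaleAbs(np.hstack(o),alpha=1.5))
E
```

```text
pos [ 0.5246 -0.1687  0.178 ] rot [3.139e+00 1.000e-03 1.354e+00] shift mm [ 0.7 -1.  17.9]  F [-0.1 -0.1 -0.3] op 0.0573 t 16.62
```

View pics/m3.png

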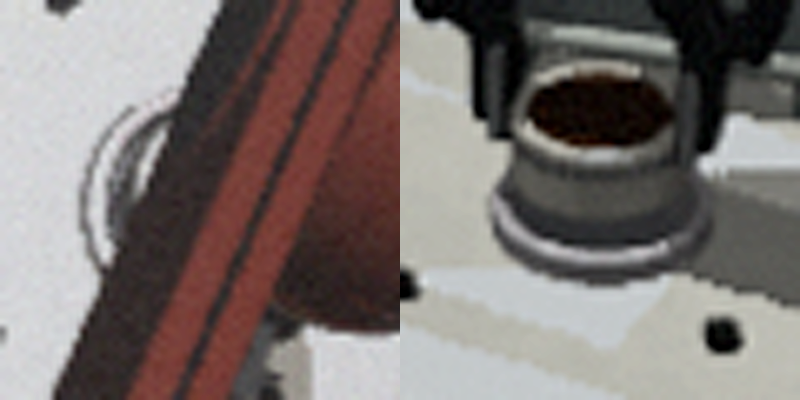

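The side view shows the cup centred over the collar, with cup edges at about 512 and 695 and collar edges at 493 and 712. I'll lower it gently.

Call:
arm_command([
  {"dp":[0,0,0.004],"delta_rot":[0,0,0]},
  {"dp":[0,0,0.003],"delta_rot":[0,0,0]},
  {"dp":[0,0,0.002],"delta_rot":[0,0,0]},
  {"dp":[0,0,0.002],"delta_rot":[0,0,0]},
  {"dp":[0,0,0],"delta_rot":[0,0,0]},
])

```text
t: 17.35
eef_pos: [0.5234, -0.1684, 0.165]
tcp_rot: [-3.141, -0.0, 1.353]
contact_force: [-1.3, 0.7, -1.0]
opening: 0.0573
grasp_force: 64.5
```

Call:
arm_command([
  {"dp":[0,0,0.002],"delta_rot":[0,0,0]},
  {"dp":[0,0,0.001],"delta_rot":[0,0,0]},
  {"dp":[0,0,0.001],"delta_rot":[0,0,0]},
  {"dp":[0,0,0],"delta_rot":[0,0,0]},
  {"dp":[0,0,0],"delta_rot":[0,0,0]},
])

```text
t: 17.98
eef_pos: [0.5237, -0.1682, 0.1615]
tcp_rot: [3.141, -0.0, 1.354]
contact_force: [-0.6, 4.2, 2.0]
opening: 0.0569
grasp_force: 64.9
```

Call:
arm_command([
  {"dp":[0,0,0],"delta_rot":[0,0,0]},
  {"dp":[0,0,0],"delta_rot":[0,0,0]},
  {"dp":[0,0,0],"delta_rot":[0,0,0]},
], gripper=0.075)

```text
t: 18.35
eef_pos: [0.5236, -0.1688, 0.1612]
tcp_rot: [3.142, 0.0, 1.353]
contact_force: [0.3, -0.1, -0.1]
opening: 0.0749
grasp_force: 0.0
```

Call:
arm_command([
  {"dp":[0,0,-0.03],"delta_rot":[0,0,0]},
  {"dp":[0,0,-0.03],"delta_rot":[0,0,0]},
  {"dp":[0,0,0],"delta_rot":[0,0,0]},
  {"dp":[0,0,0],"delta_rot":[0,0,0]},
  {"dp":[0,0,0],"delta_rot":[0,0,0]},
])

```text
t: 18.98
eef_pos: [0.5228, -0.1681, 0.2198]
tcp_rot: [-3.139, -0.001, 1.353]
contact_force: [-0.2, 0.2, -0.1]
opening: 0.0751
grasp_force: 0.0
```

Call:
arm_command([
  {"dp":[0,0,0],"delta_rot":[0,0,0]},
  {"dp":[0,0,0],"delta_rot":[0,0,0]},
  {"dp":[0,0,0],"delta_rot":[0,0,0]},
  {"dp":[0,0,0],"delta_rot":[0,0,0]},
  {"dp":[0,0,0],"delta_rot":[0,0,0]},
], gripper=0.0)

```text
t: 19.6
eef_pos: [0.5236, -0.1685, 0.2214]
tcp_rot: [3.141, 0.0, 1.353]
contact_force: [-0.1, 0.5, -0.4]
opening: -0.0002
grasp_force: 0.0
```

```bash
python3 - <<'E'
from h import *
im,c=grab('wrist','w5.png');print(brown(c,im,[.5236,-.1684,.174],.174,r=70));to([.5236,-.1684,.175])
E
```

```text
(array([311.1, 258.5]), [27, 27, 84, 70, 3098], array([ 0.5234, -0.161 ,  0.174 ]))
 pos [ 0.5236 -0.1685  0.2213] rot [3.142 0.    1.353] shift mm [ 0.1 -0.  46.3]  F [ 1.1 -0.6  0.8] op -0.0002 t 19.65
```

Call:
arm_command([
  {"dp":[0,0,0.025],"delta_rot":[0,0,0]},
  {"dp":[0,0,0.016],"delta_rot":[0,0,0]},
  {"dp":[0,0,0.006],"delta_rot":[0,0,0]},
  {"dp":[0,0,0.006],"delta_rot":[0,0,0]},
  {"dp":[0,0,0.006],"delta_rot":[0,0,0]},
  {"dp":[0,0,0.006],"delta_rot":[0,0,0]},
  {"dp":[0,0,0],"delta_rot":[0,0,0]},
])

```text
t: 20.52
eef_pos: [0.5241, -0.1687, 0.1567]
tcp_rot: [3.14, 0.0, 1.353]
contact_force: [1.3, -1.4, 1.8]
opening: -0.0004
grasp_force: 0.7
```

Call:
arm_command([
  {"dp":[0,0,0.005],"delta_rot":[0,0,0]},
  {"dp":[0,0,0.004],"delta_rot":[0,0,0]},
  {"dp":[0,0,0.003],"delta_rot":[0,0,0]},
  {"dp":[0,0,0.002],"delta_rot":[0,0,0]},
  {"dp":[0,0,0],"delta_rot":[0,0,0]},
  {"dp":[0,0,0],"delta_rot":[0,0,0]},
])

```text
t: 21.28
eef_pos: [0.524, -0.1687, 0.1426]
tcp_rot: [3.141, 0.0, 1.353]
contact_force: [1.9, -0.5, 2.6]
opening: 0.0001
grasp_force: 1.5
```

Call:
arm_command([
  {"dp":[0,0,0.001],"delta_rot":[0,0,0]},
  {"dp":[0,0,0.001],"delta_rot":[0,0,0]},
  {"dp":[0,0,0],"delta_rot":[0,0,0]},
  {"dp":[0,0,0],"delta_rot":[0,0,0]},
])

```text
t: 21.78
eef_pos: [0.5236, -0.1685, 0.1403]
tcp_rot: [-3.142, 0.0, 1.353]
contact_force: [2.0, -0.7, 2.9]
opening: -0.0004
grasp_force: 1.5
```

Call:
arm_command([
  {"dp":[0,0,-0.04],"delta_rot":[0,0,0]},
  {"dp":[0,0,-0.05],"delta_rot":[0,0,0]},
  {"dp":[0,0,-0.05],"delta_rot":[0,0,0]},
  {"dp":[0,0,-0.05],"delta_rot":[0,0,0]},
  {"dp":[0,0,-0.05],"delta_rot":[0,0,0]},
  {"dp":[-0.03,0,-0.01],"delta_rot":[0,0,0]},
  {"dp":[-0.03,0,0],"delta_rot":[0,0,0]},
  {"dp":[0,0,0],"delta_rot":[0,0,0]},
  {"dp":[0,0,0],"delta_rot":[0,0,0]},
], gripper=0.085)

```text
t: 22.9
eef_pos: [0.5102, -0.2264, 0.3892]
tcp_rot: [-3.139, -0.001, 1.353]
contact_force: [-0.2, 1.2, -0.4]
opening: 0.085
grasp_force: 0.0
```

```bash
python3 - <<'E'
from h import *
p=np.array([.5236,-.168,.16])
im,c=grab('wrist');to([.5482,.3643,.2]);bore(c,im,p)
s,cs=grab('side');u,v=np.round(proj(c,p)).astype(int);a,b=np.round(proj(cs,p)).astype(int)
cv2.imwrite('pics/m4.png',np.hstack([cv2.resize(im[v-50:v+50,u-50:u+50],(390,390),interpolation=2),cv2.resize(s[b-25:b+25,a-25:a+25],(390,390),interpolation=2)]))
w=np.round(proj(cs,[.5482,.3643,.026])).astype(int);print(brown(cs,s,[.5482,.3643,.026],r=25))
E
```

```text
pos [ 0.5104 -0.2262  0.3894] rot [-3.140e+00 -1.000e-03  1.354e+00] shift mm [584.5 -89.8 190.3]  F [ 0.9  1.  -0.5] op 0.0853 t 22.95
150 [315.44 146.88] radii mm [31.8 32.9] [ 0.5237 -0.1667  0.16  ]
165 [315.41 146.86] radii mm [32.1 33.3] [ 0.5237 -0.1666  0.16  ]
180 [315.38 146.79] radii mm [32.5 33.6] [ 0.5237 -0.1666  0.16  ]
195 [315.29 146.65] radii mm [33.1 34.2] [ 0.5236 -0.1664  0.16  ]
(array([309.6, 421.6]), [12, 12, 28, 24, 518], array([0.5468, 0.3615, 0.026 ]))
```

View pics/m4.png

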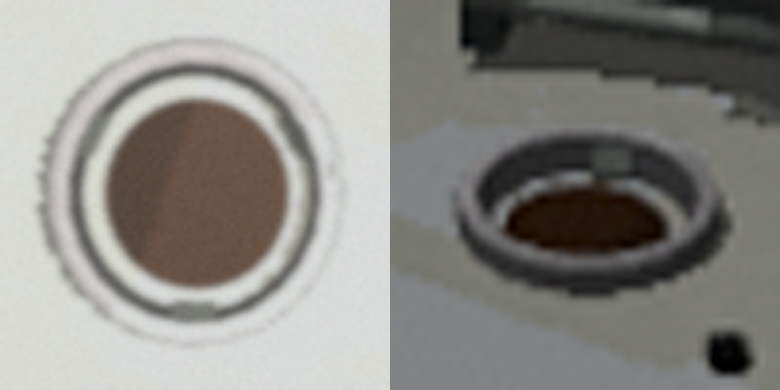

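Cup A is level in the bore, with the catches visible over its rim. Cup B next.

Call:
arm_command([
  {"dp":[0.045,-0.007,0],"delta_rot":[0,0,0]},
  {"dp":[0.045,-0.007,0],"delta_rot":[0,0,0]},
  {"dp":[0.045,-0.007,0],"delta_rot":[0,0,0]},
  {"dp":[0.045,-0.007,0],"delta_rot":[0,0,0]},
  {"dp":[0.045,-0.007,0],"delta_rot":[0,0,0]},
  {"dp":[0.045,-0.007,0],"delta_rot":[0,0,0]},
  {"dp":[0.045,-0.007,0],"delta_rot":[0,0,0]},
  {"dp":[0.045,-0.007,0],"delta_rot":[0,0,0]},
  {"dp":[0.045,-0.007,0],"delta_rot":[0,0,0]},
  {"dp":[0.045,-0.007,0],"delta_rot":[0,0,0]},
  {"dp":[0.045,-0.007,0],"delta_rot":[0,0,0]},
  {"dp":[0.045,-0.007,0],"delta_rot":[0,0,0]},
  {"dp":[0.044,-0.006,0],"delta_rot":[0,0,0]},
  {"dp":[0,0,0.045],"delta_rot":[0,0,0]},
  {"dp":[0,0,0.045],"delta_rot":[0,0,0]},
  {"dp":[0,0,0.045],"delta_rot":[0,0,0]},
  {"dp":[0,0,0.045],"delta_rot":[0,0,0]},
  {"dp":[0,0,0],"delta_rot":[0,0,0]},
  {"dp":[0,0,0],"delta_rot":[0,0,0]},
  {"dp":[0,0,0],"delta_rot":[0,0,0]},
])

```text
t: 25.5
eef_pos: [0.5501, 0.3635, 0.2137]
tcp_rot: [3.138, -0.003, 1.354]
contact_force: [-0.6, 1.0, 0.9]
opening: 0.0851
grasp_force: 0.0
```

```bash
python3 - <<'E'
from h import *
im,c=grab('wrist');b=brown(c,im,[.5482,.3643,.026],r=80);print(b)
to(np.r_[b[2][:2],.010],1.3544)
E
```

```text
(array([311.9, 215.2]), [54, 55, 50, 49, 1706], array([0.5487, 0.3655, 0.026 ]))
 pos [0.55   0.3634 0.2134] rot [ 3.138e+00 -3.000e-03  1.354e+00] shift mm [  1.2  -2.4 203.4] wz deg -0.0 F [-0.1  0.4  0.1] op 0.0851 t 25.55
```

Call:
arm_command([
  {"dp":[0.001,-0.001,0.04],"delta_rot":[0,0,0]},
  {"dp":[0,0,0.04],"delta_rot":[0,0,0]},
  {"dp":[0,0,0.04],"delta_rot":[0,0,0]},
  {"dp":[0,0,0.04],"delta_rot":[0,0,0]},
  {"dp":[0,0,0.025],"delta_rot":[0,0,0]},
  {"dp":[0,0,0.018],"delta_rot":[0,0,0]},
  {"dp":[0,0,0],"delta_rot":[0,0,0]},
  {"dp":[0,0,0],"delta_rot":[0,0,0]},
  {"dp":[0,0,0],"delta_rot":[0,0,0]},
])

```text
t: 26.68
eef_pos: [0.5492, 0.3644, 0.0091]
tcp_rot: [3.139, -0.002, 1.353]
contact_force: [-0.1, 0.6, -0.4]
opening: 0.0849
grasp_force: 0.0
```

Call:
arm_command([
  {"dp":[0,0,0],"delta_rot":[0,0,0]},
  {"dp":[0,0,0],"delta_rot":[0,0,0]},
  {"dp":[0,0,0],"delta_rot":[0,0,0]},
  {"dp":[0,0,0],"delta_rot":[0,0,0]},
  {"dp":[0,0,0],"delta_rot":[0,0,0]},
  {"dp":[0,0,0],"delta_rot":[0,0,0]},
], gripper=0.04)

```text
t: 27.42
eef_pos: [0.549, 0.3643, 0.0088]
tcp_rot: [3.14, -0.002, 1.353]
contact_force: [-0.3, -0.2, 6.1]
opening: 0.0577
grasp_force: 64.6
```

```bash
python3 - <<'E'
from h import *
im,c=grab('wrist');b=brown(c,im,[.5482,.3643,.026],r=120);print(b)
to(np.r_[b[2][:2],.010],1.3544)
E
```

```text
(array([314.5, 329.5]), [60, 63, 125, 111, 10426], array([0.5491, 0.3649, 0.026 ]))
 pos [0.549  0.3643 0.0088] rot [ 3.140e+00 -1.000e-03  1.353e+00] shift mm [ 0.6  0.  -1.2] wz deg -0.1 F [-1.3  0.1  6.7] op 0.0579 t 27.48
```

Call:
arm_command([
  {"dp":[0,0,-0.03],"delta_rot":[0,0,0]},
  {"dp":[0,0,-0.05],"delta_rot":[0,0,0]},
  {"dp":[0,0,-0.05],"delta_rot":[0,0,0]},
  {"dp":[0,0,-0.05],"delta_rot":[0,0,0]},
  {"dp":[0,0,-0.04],"delta_rot":[0,0,0]},
  {"dp":[-0.044,0.0075,0],"delta_rot":[0,0,0]},
  {"dp":[-0.044,0.0075,0],"delta_rot":[0,0,0]},
  {"dp":[-0.044,0.0075,0],"delta_rot":[0,0,0]},
  {"dp":[-0.044,0.0075,0],"delta_rot":[0,0,0]},
  {"dp":[-0.044,0.0075,0],"delta_rot":[0,0,0]},
  {"dp":[-0.044,0.0075,0],"delta_rot":[0,0,0]},
  {"dp":[-0.044,0.0075,0],"delta_rot":[0,0,0]},
  {"dp":[-0.044,0.0075,0],"delta_rot":[0,0,0]},
  {"dp":[-0.044,0.0075,0],"delta_rot":[0,0,0]},
  {"dp":[-0.044,0.0075,0],"delta_rot":[0,0,0]},
  {"dp":[-0.044,0.0075,0],"delta_rot":[0,0,0]},
  {"dp":[-0.041,0.0075,0],"delta_rot":[0,0,0]},
  {"dp":[0,0,0],"delta_rot":[0,0,0]},
  {"dp":[0,0,0],"delta_rot":[0,0,0]},
  {"dp":[0,0,0],"delta_rot":[0,0,0]},
])

```text
t: 29.98
eef_pos: [0.5227, -0.1671, 0.2272]
tcp_rot: [-3.141, -0.0, 1.355]
contact_force: [0.4, 0.0, -0.1]
opening: 0.0577
grasp_force: 64.4
```

```bash
python3 - <<'E'
from h import *
to([.5237,-.1682,.16],1.354)
E
```

```text
pos [ 0.5227 -0.1671  0.2272] rot [-3.141 -0.     1.355] shift mm [-0.9  1.3 67.2] wz deg 0.0 F [ 0.4  0.  -0.1] op 0.0577 t 29.98
```

Call:
arm_command([
  {"dp":[-0.001,0.001,0.03],"delta_rot":[0,0,0]},
  {"dp":[0,0,0.02],"delta_rot":[0,0,0]},
  {"dp":[0,0,0.006],"delta_rot":[0,0,0]},
  {"dp":[0,0,0.003],"delta_rot":[0,0,0]},
  {"dp":[0,0,0.002],"delta_rot":[0,0,0]},
  {"dp":[0,0,0.002],"delta_rot":[0,0,0]},
  {"dp":[0,0,0],"delta_rot":[0,0,0]},
  {"dp":[0,0,0],"delta_rot":[0,0,0]},
])

```text
t: 30.98
eef_pos: [0.5242, -0.1695, 0.1657]
tcp_rot: [3.139, 0.0, 1.353]
contact_force: [-1.0, 2.5, 6.3]
opening: 0.0579
grasp_force: 65.0
```

Call:
arm_command([
  {"dp":[0.001,0,0],"delta_rot":[0,0,0]},
  {"dp":[0,0,0.001],"delta_rot":[0,0,0]},
  {"dp":[0,0,0],"delta_rot":[0,0,0]},
  {"dp":[0,0,0],"delta_rot":[0,0,0]},
])

```text
t: 31.48
eef_pos: [0.5233, -0.1684, 0.1628]
tcp_rot: [-3.141, -0.0, 1.353]
contact_force: [-0.2, -0.2, -0.1]
opening: 0.0574
grasp_force: 64.4
```

In the bore, with no force. I'll lower a touch, release and press.

Call:
arm_command([
  {"dp":[0,0,0.001],"delta_rot":[0,0,0]},
  {"dp":[0,0,0.001],"delta_rot":[0,0,0]},
  {"dp":[0,0,0],"delta_rot":[0,0,0]},
])

```text
t: 31.85
eef_pos: [0.5235, -0.1684, 0.1611]
tcp_rot: [-3.141, -0.0, 1.353]
contact_force: [-0.2, 0.1, 0.3]
opening: 0.0575
grasp_force: 64.4
```

Call:
arm_command([
  {"dp":[0,0,0],"delta_rot":[0,0,0]},
  {"dp":[0,0,0],"delta_rot":[0,0,0]},
  {"dp":[0,0,0],"delta_rot":[0,0,0]},
], gripper=0.075)

```text
t: 32.22
eef_pos: [0.5237, -0.1685, 0.1615]
tcp_rot: [3.141, 0.0, 1.353]
contact_force: [-1.2, -0.4, -1.0]
opening: 0.0747
grasp_force: 0.0
```

Call:
arm_command([
  {"dp":[0,0,-0.03],"delta_rot":[0,0,0]},
  {"dp":[0,0,-0.03],"delta_rot":[0,0,0]},
  {"dp":[0,0,0],"delta_rot":[0,0,0]},
  {"dp":[0,0,0],"delta_rot":[0,0,0]},
  {"dp":[0,0,0],"delta_rot":[0,0,0]},
])

```text
t: 32.85
eef_pos: [0.5228, -0.1681, 0.2198]
tcp_rot: [-3.139, -0.001, 1.353]
contact_force: [0.1, 0.4, -0.1]
opening: 0.0753
grasp_force: 0.0
```

Call:
arm_command([
  {"dp":[0,0,0],"delta_rot":[0,0,0]},
  {"dp":[0,0,0],"delta_rot":[0,0,0]},
  {"dp":[0,0,0],"delta_rot":[0,0,0]},
  {"dp":[0,0,0],"delta_rot":[0,0,0]},
  {"dp":[0,0,0],"delta_rot":[0,0,0]},
], gripper=0.0)

```text
t: 33.48
eef_pos: [0.5236, -0.1685, 0.2214]
tcp_rot: [3.141, 0.0, 1.353]
contact_force: [-0.0, 0.1, 0.2]
opening: 0.0002
grasp_force: 0.0
```

Call:
arm_command([
  {"dp":[0,0,0.025],"delta_rot":[0,0,0]},
  {"dp":[0,0,0.014],"delta_rot":[0,0,0]},
  {"dp":[0,0,0.006],"delta_rot":[0,0,0]},
  {"dp":[0,0,0.006],"delta_rot":[0,0,0]},
  {"dp":[0,0,0.006],"delta_rot":[0,0,0]},
  {"dp":[0,0,0.006],"delta_rot":[0,0,0]},
  {"dp":[0,0,0],"delta_rot":[0,0,0]},
])

```text
t: 34.35
eef_pos: [0.5246, -0.1693, 0.1597]
tcp_rot: [3.139, 0.001, 1.353]
contact_force: [0.6, -1.8, 2.3]
opening: 0.0003
grasp_force: 1.4
```

Call:
arm_command([
  {"dp":[0,0,0.005],"delta_rot":[0,0,0]},
  {"dp":[0,0,0.005],"delta_rot":[0,0,0]},
  {"dp":[0,0,0.004],"delta_rot":[0,0,0]},
  {"dp":[0,0,0.003],"delta_rot":[0,0,0]},
  {"dp":[0,0,0.002],"delta_rot":[0,0,0]},
  {"dp":[0,0,0],"delta_rot":[0,0,0]},
  {"dp":[0,0,0],"delta_rot":[0,0,0]},
])

```text
t: 35.22
eef_pos: [0.5241, -0.1687, 0.1397]
tcp_rot: [3.14, 0.0, 1.353]
contact_force: [2.6, -2.3, 3.6]
opening: 0.0001
grasp_force: 1.8
```

Call:
arm_command([
  {"dp":[0,0,-0.04],"delta_rot":[0,0,0]},
  {"dp":[0,0,-0.05],"delta_rot":[0,0,0]},
  {"dp":[0,0,-0.05],"delta_rot":[0,0,0]},
  {"dp":[0,0,-0.05],"delta_rot":[0,0,0]},
  {"dp":[0,0,-0.05],"delta_rot":[0,0,0]},
  {"dp":[-0.03,0,-0.01],"delta_rot":[0,0,0]},
  {"dp":[-0.03,0,0],"delta_rot":[0,0,0]},
  {"dp":[0,0,0],"delta_rot":[0,0,0]},
  {"dp":[0,0,0],"delta_rot":[0,0,0]},
], gripper=0.05)

```text
t: 36.35
eef_pos: [0.5103, -0.2262, 0.3882]
tcp_rot: [-3.139, -0.002, 1.353]
contact_force: [-0.4, -0.1, -0.2]
opening: 0.0503
grasp_force: 0.0
```

```bash
python3 - <<'E'
from h import *
p=np.array([.5236,-.168,.16])
im,c=grab('wrist');to([.4878,-.3127,.2843],-.2164)
s,cs=grab('side');t,ct=grab('top');u,v=np.round(proj(c,p)).astype(int);a,b=np.round(proj(cs,p)).astype(int)
x=np.hstack([cv2.resize(im[v-50:v+50,u-50:u+50],(250,250),interpolation=2),cv2.resize(s[b-25:b+25,a-25:a+25],(250,250),interpolation=2)])
cv2.imwrite('pics/m5.png',np.vstack([x,cv2.resize(s[120:460,120:500],(500,447)),])[:600])
E
```

```text
pos [ 0.5105 -0.2261  0.3884] rot [-3.140e+00 -1.000e-03  1.354e+00] shift mm [-89.6  -3.4 104. ] wz deg 90.0 F [ 0.2 -0.8  0.2] op 0.0503 t 36.40
```

View pics/m5.png

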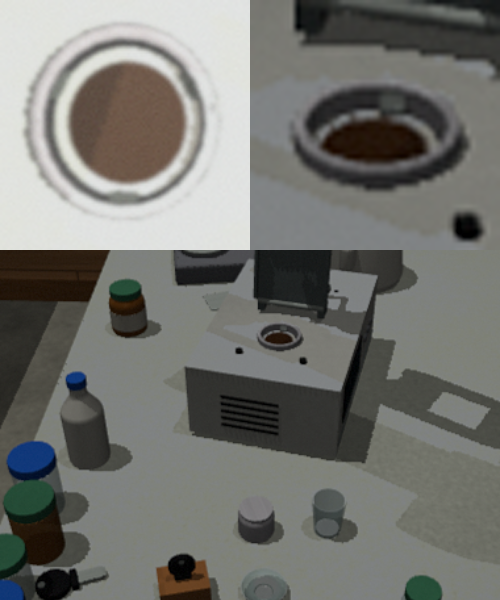

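Both cups are latched and none remain on the bench. I'll go back to the handle and close the cover.

Call:
arm_command([
  {"dp":[-0.045,-0.0015,0],"delta_rot":[0,0,0]},
  {"dp":[-0.045,-0.0015,0],"delta_rot":[0,0,0]},
  {"dp":[0,0,0],"delta_rot":[0,0,10]},
  {"dp":[0,0,0],"delta_rot":[0,0,10]},
  {"dp":[0,0,0],"delta_rot":[0,0,10]},
  {"dp":[0,0,0],"delta_rot":[0,0,10]},
  {"dp":[0,0,0],"delta_rot":[0,0,10]},
  {"dp":[0,0,0],"delta_rot":[0,0,10]},
  {"dp":[0,0,0],"delta_rot":[0,0,10]},
  {"dp":[0,0,0],"delta_rot":[0,0,10]},
  {"dp":[0,0,0],"delta_rot":[0,0,10]},
  {"dp":[0,0,0.03],"delta_rot":[0,0,0]},
  {"dp":[0,0,0],"delta_rot":[0,0,0]},
  {"dp":[0,0,0],"delta_rot":[0,0,0]},
], gripper=0.035)

```text
t: 38.25
eef_pos: [0.4886, -0.314, 0.36]
tcp_rot: [3.142, -0.0, -0.217]
contact_force: [0.1, 0.7, -0.2]
opening: 0.035
grasp_force: 0.0
```

```bash
python3 - <<'E'
from h import *
to([.4878,-.3127,.2833],-.2164)
th=np.array([1.7-.08*i for i in range(19)]+[.2,.16,.12,.08,.05,.02,0]);y=-.01+.14*np.cos(th)-.05*np.sin(th);z=.17+.14*np.sin(th)+.05*np.cos(th)
print((np.c_[-np.diff(y),-np.diff(z)]*1000).round(1).tolist(),th[-8:])
E
```

```text
pos [ 0.4886 -0.314   0.36  ] rot [ 3.142 -0.    -0.217] shift mm [-1.1 -1.1 76.7] wz deg -0.0 F [ 0.1  0.7 -0.2] op 0.0350 t 38.25
[[-10.8, -5.0], [-11.2, -4.1], [-11.5, -3.2], [-11.7, -2.3], [-11.8, -1.3], [-11.9, -0.4], [-11.9, 0.6], [-11.8, 1.5], [-11.6, 2.5], [-11.4, 3.4], [-11.1, 4.3], [-10.7, 5.1], [-10.3, 6.0], [-9.8, 6.8], [-9.2, 7.5], [-8.6, 8.3], [-7.9, 8.9], [-7.1, 9.5], [-4.8, 7.5], [-3.0, 5.2], [-2.8, 5.3], [-2.5, 5.4], [-1.8, 4.1], [-1.6, 4.1], [-1.0, 2.8]] [0.26 0.2  0.16 0.12 0.08 0.05 0.02 0.  ]
```

Call:
arm_command([
  {"dp":[-0.001,-0.001,0.03],"delta_rot":[0,0,0]},
  {"dp":[0,0,0.03],"delta_rot":[0,0,0]},
  {"dp":[0,0,0.016],"delta_rot":[0,0,0]},
  {"dp":[0,0,0],"delta_rot":[0,0,0]},
  {"dp":[0,0,0],"delta_rot":[0,0,0]},
])

```text
t: 38.88
eef_pos: [0.4882, -0.3136, 0.2851]
tcp_rot: [3.141, -0.002, -0.217]
contact_force: [0.2, -0.0, 0.0]
opening: 0.0349
grasp_force: 0.0
```

Call:
arm_command([
  {"dp":[0,0,0],"delta_rot":[0,0,0]},
  {"dp":[0,0,0],"delta_rot":[0,0,0]},
  {"dp":[0,0,0],"delta_rot":[0,0,0]},
  {"dp":[0,0,0],"delta_rot":[0,0,0]},
], gripper=0.0)

```text
t: 39.38
eef_pos: [0.488, -0.3137, 0.2849]
tcp_rot: [3.14, -0.002, -0.218]
contact_force: [-0.8, -0.4, 5.7]
opening: 0.01
grasp_force: 58.6
```

Call:
arm_command([
  {"dp":[0,-0.011,-0.005],"delta_rot":[0,0,0]},
  {"dp":[0,-0.011,-0.004],"delta_rot":[0,0,0]},
  {"dp":[0,-0.0115,-0.003],"delta_rot":[0,0,0]},
  {"dp":[0,-0.0115,-0.0025],"delta_rot":[0,0,0]},
  {"dp":[0,-0.012,-0.0015],"delta_rot":[0,0,0]},
  {"dp":[0,-0.012,-0.0005],"delta_rot":[0,0,0]},
  {"dp":[0,-0.012,0.0005],"delta_rot":[0,0,0]},
  {"dp":[0,-0.012,0.0015],"delta_rot":[0,0,0]},
  {"dp":[0,-0.0115,0.0025],"delta_rot":[0,0,0]},
  {"dp":[0,-0.0115,0.0035],"delta_rot":[0,0,0]},
  {"dp":[0,-0.011,0.0045],"delta_rot":[0,0,0]},
  {"dp":[0,-0.0105,0.005],"delta_rot":[0,0,0]},
])

```text
t: 40.88
eef_pos: [0.5189, -0.1795, 0.2841]
tcp_rot: [3.14, -0.006, -0.218]
contact_force: [5.6, -3.0, 4.0]
opening: 0.0097
grasp_force: 63.4
```

```bash
python3 - <<'E'
from h import *
th=.74;a=np.array([.5043,-.2371,0]);y=-.01+.14*np.cos(th)-.05*np.sin(th);z=.17+.14*np.sin(th)+.05*np.cos(th)
to(a+R.from_euler('z',-.2164).apply([0,y,z-.019]))
E
```

```text
pos [ 0.5189 -0.1795  0.2841] rot [ 3.14  -0.006 -0.218] shift mm [-1.9 -0.3  1.8]  F [ 5.6 -3.   4. ] op 0.0097 t 40.88
```

Call:
arm_command([
  {"dp":[0,-0.0105,0.006],"delta_rot":[0,0,0]},
  {"dp":[0,-0.01,0.007],"delta_rot":[0,0,0]},
  {"dp":[0,-0.009,0.0075],"delta_rot":[0,0,0]},
  {"dp":[0,-0.0085,0.008],"delta_rot":[0,0,0]},
  {"dp":[0,-0.008,0.009],"delta_rot":[0,0,0]},
  {"dp":[0,-0.007,0.0095],"delta_rot":[0,0,0]},
  {"dp":[0,-0.005,0.0075],"delta_rot":[0,0,0]},
  {"dp":[0,-0.003,0.005],"delta_rot":[0,0,0]},
  {"dp":[0,-0.003,0.005],"delta_rot":[0,0,0]},
  {"dp":[0,-0.0025,0.0055],"delta_rot":[0,0,0]},
  {"dp":[0,0,0],"delta_rot":[0,0,0]},
  {"dp":[0,0,0],"delta_rot":[0,0,0]},
])

```text
t: 42.38
eef_pos: [0.5326, -0.1147, 0.2121]
tcp_rot: [3.14, -0.003, -0.217]
contact_force: [7.0, -3.4, -2.4]
opening: 0.0097
grasp_force: 63.1
```

```bash
python3 - <<'E'
from h import *
for th in (.1,0):
    a=np.array([.5043,-.2371,0]);y=-.01+.14*np.cos(th)-.05*np.sin(th);z=.17+.14*np.sin(th)+.05*np.cos(th)
    to(a+R.from_euler('z',-.2164).apply([0,y,z-.019]))
E
```

```text
pos [ 0.5326 -0.1147  0.2121] rot [ 3.14e+00 -3.00e-03 -2.17e-01] shift mm [-1.3  1.3 -2.6]  F [ 7.  -3.4 -2.4] op 0.0097 t 42.38
 pos [ 0.5326 -0.1147  0.2121] rot [ 3.14e+00 -3.00e-03 -2.17e-01] shift mm [-1.3 -4.4 11.1]  F [ 7.  -3.4 -2.4] op 0.0097 t 42.38
```

Now down gently until the force rises.

Call:
arm_command([
  {"dp":[0,-0.002,0.003],"delta_rot":[0,0,0]},
  {"dp":[0,-0.001,0.003],"delta_rot":[0,0,0]},
  {"dp":[0,-0.001,0.003],"delta_rot":[0,0,0]},
  {"dp":[0,0,0.002],"delta_rot":[0,0,0]},
  {"dp":[0,0,0],"delta_rot":[0,0,0]},
])

```text
t: 43.0
eef_pos: [0.5336, -0.1111, 0.2033]
tcp_rot: [3.14, -0.004, -0.218]
contact_force: [1.9, -3.7, 9.6]
opening: 0.0098
grasp_force: 63.6
```

Call:
arm_command([
  {"dp":[0,0,0.001],"delta_rot":[0,0,0]},
  {"dp":[0,0,0.001],"delta_rot":[0,0,0]},
  {"dp":[0,0,0],"delta_rot":[0,0,0]},
  {"dp":[0,0,0],"delta_rot":[0,0,0]},
])

```text
t: 43.5
eef_pos: [0.5337, -0.1112, 0.2032]
tcp_rot: [3.139, -0.005, -0.218]
contact_force: [-3.8, -1.5, 19.3]
opening: 0.0098
grasp_force: 64.6
```

The force is rising while the height holds constant, so the cover is on its stops. I'll release, rise and verify.

Call:
arm_command([
  {"dp":[0,0,0],"delta_rot":[0,0,0]},
  {"dp":[0,0,0],"delta_rot":[0,0,0]},
  {"dp":[0,0,0],"delta_rot":[0,0,0]},
  {"dp":[0,0,0],"delta_rot":[0,0,0]},
], gripper=0.05)

```text
t: 44.0
eef_pos: [0.5321, -0.1098, 0.1986]
tcp_rot: [-3.141, 0.001, -0.217]
contact_force: [-0.6, 0.7, -0.2]
opening: 0.0501
grasp_force: 0.0
```

Call:
arm_command([
  {"dp":[0,0,-0.03],"delta_rot":[0,0,0]},
  {"dp":[0,0,-0.05],"delta_rot":[0,0,0]},
  {"dp":[0,0,-0.05],"delta_rot":[0,0,0]},
  {"dp":[0,0,0],"delta_rot":[0,0,0]},
  {"dp":[0,0,0],"delta_rot":[0,0,0]},
])

```text
t: 44.62
eef_pos: [0.5322, -0.1099, 0.3286]
tcp_rot: [-3.141, 0.001, -0.217]
contact_force: [0.1, -0.2, -1.1]
opening: 0.0499
grasp_force: 0.0
```

```bash
python3 - <<'E'
from h import *
s,cs=grab('side');im,c=grab('wrist')
to([.644,.2635,.3],0)
o=cv2.resize(s[120:240,250:430],(480,320),interpolation=2)
cv2.imwrite('pics/cov.png',o)
g=cv2.cvtColor(s,cv2.COLOR_BGR2GRAY)
a=np.array([.5055,-.2377,0])
for th in (0,.05,.1):
    y=-.01+.14*np.cos(th)-.05*np.sin(th);z=.17+.14*np.sin(th)+.05*np.cos(th)
    h=a+R.from_euler('z',-.23).apply([0,y,z]);print(th,proj(cs,h).round(1),((proj(cs,h)-[250,120])*2.667).round())
E
```

```text
pos [ 0.5316 -0.1097  0.3272] rot [-3.141e+00  3.000e-03 -2.170e-01] shift mm [  29.3 -388.7   27.3] wz deg -12.5 F [-0.5  0.1 -0.2] op 0.0498 t 44.73
0 [325.9 175. ] [202. 147.]
0.05 [326.2 171.5] [203. 137.]
0.1 [326.6 168.1] [204. 128.]
```

View pics/cov.png

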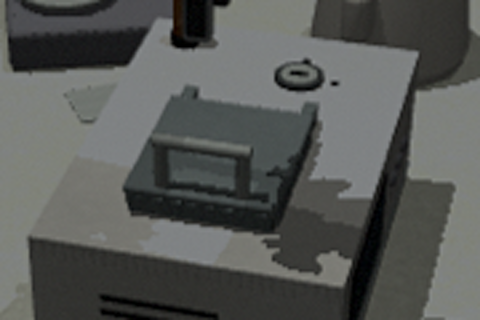

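The bar's midpoint is at (203,146), which matches angle 0, so the cover is shut. Now the key. I'll grip it with tool yaw 0.246+π so that joint 6 has room for the turn.

Call:
arm_command([
  {"dp":[0.003,-0.043,0],"delta_rot":[0,0,0]},
  {"dp":[0.003,-0.043,0],"delta_rot":[0,0,0]},
  {"dp":[0.003,-0.043,0],"delta_rot":[0,0,0]},
  {"dp":[0.003,-0.043,0],"delta_rot":[0,0,0]},
  {"dp":[0.003,-0.043,0],"delta_rot":[0,0,0]},
  {"dp":[0.003,-0.043,0],"delta_rot":[0,0,0]},
  {"dp":[0.003,-0.043,0],"delta_rot":[0,0,0]},
  {"dp":[0.003,-0.043,0],"delta_rot":[0,0,0]},
  {"dp":[0.005,-0.045,0],"delta_rot":[0,0,0]},
])

```text
t: 45.85
eef_pos: [0.6443, 0.2647, 0.327]
tcp_rot: [3.14, 0.003, -0.217]
contact_force: [1.1, -0.4, -0.0]
opening: 0.0499
grasp_force: 0.0
```

Call:
arm_command([
  {"dp":[0,0,0.005],"delta_rot":[0,0,-10.3]},
  {"dp":[0,0,0.005],"delta_rot":[0,0,-10.3]},
  {"dp":[0,0,0.005],"delta_rot":[0,0,-10.3]},
  {"dp":[0,0,0.005],"delta_rot":[0,0,-10.3]},
  {"dp":[0,0,0.005],"delta_rot":[0,0,-10.3]},
  {"dp":[0,0,0.005],"delta_rot":[0,0,-10.3]},
  {"dp":[0,0,0.005],"delta_rot":[0,0,-10.3]},
  {"dp":[0,0,0.005],"delta_rot":[0,0,-10.3]},
  {"dp":[0,0,0.005],"delta_rot":[0,0,-10.3]},
  {"dp":[0,0,0.005],"delta_rot":[0,0,-10.3]},
  {"dp":[0,0,0.005],"delta_rot":[0,0,-10.3]},
  {"dp":[0,0,0.005],"delta_rot":[0,0,-10.3]},
  {"dp":[0,0,0.005],"delta_rot":[0,0,-10.3]},
  {"dp":[0,0,0.005],"delta_rot":[0,0,-10.3]},
  {"dp":[0,0,0.005],"delta_rot":[0,0,-10.3]},
  {"dp":[0,0,0.005],"delta_rot":[0,0,-10.3]},
  {"dp":[0,0,0.005],"delta_rot":[0,0,-10.3]},
  {"dp":[0,0,0.005],"delta_rot":[0,0,-10.3]},
  {"dp":[0,0,0.005],"delta_rot":[0,0,-10.3]},
  {"dp":[0,0,0.005],"delta_rot":[0,0,-10.3]},
])

```text
t: 48.35
eef_pos: [0.6436, 0.2633, 0.2267]
tcp_rot: [-3.141, -0.004, -2.899]
contact_force: [-1.0, -0.1, -0.1]
opening: 0.0499
grasp_force: 0.0
```

Call:
arm_command([
  {"dp":[0,0,0],"delta_rot":[0,0,0]},
  {"dp":[0,0,0],"delta_rot":[0,0,0]},
  {"dp":[0,0,0],"delta_rot":[0,0,0]},
])

```text
t: 48.72
eef_pos: [0.6447, 0.2636, 0.2293]
tcp_rot: [3.142, -0.0, -2.907]
contact_force: [0.3, 0.6, 0.1]
opening: 0.0501
grasp_force: 0.0
```

```bash
python3 - <<'E'
from h import *
to([.644,.2635,.052],.246+np.pi)
im,c=grab('wrist','w6.png');print(proj(c,[.644,.2635,.085]),proj(c,[.644,.2635,.04]))
hsv=cv2.cvtColor(im,cv2.COLOR_BGR2HSV)
m=((hsv[...,0]<18)&(hsv[...,1]>110)&(hsv[...,2]>120)).astype(np.uint8);m=cv2.morphologyEx(m,cv2.MORPH_CLOSE,np.ones((25,25)))
cs,_=cv2.findContours(m,0,2);k=max(cs,key=cv2.contourArea);rc=cv2.minAreaRect(k);print(rc,onz(c,rc[0],.04).round(4));print([onz(c,q,.04)[:2].round(4).tolist() for q in cv2.boxPoints(rc)])
E
```

```text
pos [0.6447 0.2636 0.2293] rot [ 3.142 -0.    -2.907] shift mm [6.000e-01 1.000e-01 1.773e+02] wz deg -0.7 F [0.3 0.6 0.1] op 0.0501 t 48.73
[312.41250712 222.4672835 ] [312.72524977 211.15328397]
((314.9999694824219, 211.49996948242188), (51.99999237060547, 72.99998474121094), -0.0) [0.6438 0.2656 0.04  ]
[[0.6841, 0.2497], [0.6167, 0.2351], [0.6058, 0.2807], [0.6726, 0.298]]
```

View pics/w6.png

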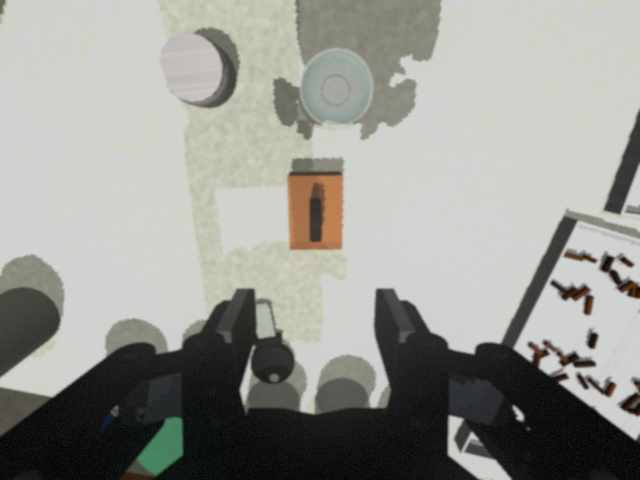

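The stand is at (315,211), aligned with the tool, with the key grip at (316,220). That puts it about 1.8 mm along tool y. I'll descend and grip.

Call:
arm_command([
  {"dp":[0.001,0.002,0.04],"delta_rot":[0,0,0]},
  {"dp":[0,0,0.04],"delta_rot":[0,0,0]},
  {"dp":[0,0,0.04],"delta_rot":[0,0,0]},
  {"dp":[0,0,0.03],"delta_rot":[0,0,0]},
  {"dp":[0,0,0.02],"delta_rot":[0,0,0]},
  {"dp":[0,0,0.007],"delta_rot":[0,0,0]},
  {"dp":[0,0,0],"delta_rot":[0,0,0]},
  {"dp":[0,0,0],"delta_rot":[0,0,0]},
])

```text
t: 49.78
eef_pos: [0.6444, 0.2656, 0.0541]
tcp_rot: [3.141, 0.003, -2.905]
contact_force: [-0.0, 0.3, -0.3]
opening: 0.0497
grasp_force: 0.0
```

Call:
arm_command([
  {"dp":[0,0,0],"delta_rot":[0,0,0]},
  {"dp":[0,0,0],"delta_rot":[0,0,0]},
  {"dp":[0,0,0],"delta_rot":[0,0,0]},
  {"dp":[0,0,0],"delta_rot":[0,0,0]},
  {"dp":[0,0,0],"delta_rot":[0,0,0]},
  {"dp":[0,0,0],"delta_rot":[0,0,0]},
], gripper=0.0)

```text
t: 50.52
eef_pos: [0.6436, 0.2654, 0.0529]
tcp_rot: [-3.142, 0.001, -2.905]
contact_force: [-1.9, -1.2, 5.0]
opening: 0.0091
grasp_force: 60.6
```

```bash
python3 - <<'E'
from h import *
to([.6438,.2656,.052],.246+np.pi)
im,c=grab('wrist','w7.png')
E
```

```text
pos [0.6436 0.2654 0.0529] rot [-3.142e+00  1.000e-03 -2.905e+00] shift mm [-0.3  0.2  0.9] wz deg -0.5 F [-1.9 -1.2  5. ] op 0.0091 t 50.52
```

Key gripped. I'll lift it straight up and carry it to hover beside the switch.

Call:
arm_command([
  {"dp":[0,0,-0.02],"delta_rot":[0,0,0]},
  {"dp":[0,0,-0.03],"delta_rot":[0,0,0]},
  {"dp":[0,0,-0.04],"delta_rot":[0,0,0]},
  {"dp":[0,0,-0.05],"delta_rot":[0,0,0]},
  {"dp":[0,0,-0.05],"delta_rot":[0,0,0]},
  {"dp":[0,0,-0.057],"delta_rot":[0,0,0]},
  {"dp":[0.022,-0.043,0],"delta_rot":[0,0,0]},
  {"dp":[0.022,-0.043,0],"delta_rot":[0,0,0]},
  {"dp":[0.022,-0.043,0],"delta_rot":[0,0,0]},
  {"dp":[0.022,-0.043,0],"delta_rot":[0,0,0]},
  {"dp":[0.022,-0.043,0],"delta_rot":[0,0,0]},
  {"dp":[0.022,-0.043,0],"delta_rot":[0,0,0]},
  {"dp":[0.022,-0.043,0],"delta_rot":[0,0,0]},
  {"dp":[0.022,-0.043,0],"delta_rot":[0,0,0]},
  {"dp":[0.022,-0.043,0],"delta_rot":[0,0,0]},
  {"dp":[0.022,-0.043,0],"delta_rot":[0,0,0]},
  {"dp":[0.021,-0.044,0],"delta_rot":[0,0,0]},
  {"dp":[0.021,-0.044,0],"delta_rot":[0,0,0]},
  {"dp":[0.02,-0.044,0],"delta_rot":[0,0,0]},
])

```text
t: 52.95
eef_pos: [0.4999, -0.3483, 0.3002]
tcp_rot: [-3.141, 0.0, -2.905]
contact_force: [0.0, -0.7, -0.3]
opening: 0.0095
grasp_force: 59.8
```

Call:
arm_command([
  {"dp":[0,0,0],"delta_rot":[0,0,8.9]},
  {"dp":[0,0,0],"delta_rot":[0,0,8.9]},
  {"dp":[0,0,0],"delta_rot":[0,0,8.9]},
  {"dp":[0,0,0],"delta_rot":[0,0,0]},
  {"dp":[0,0,0],"delta_rot":[0,0,0]},
  {"dp":[0,0,0],"delta_rot":[0,0,0]},
])

```text
t: 53.7
eef_pos: [0.5007, -0.347, 0.2995]
tcp_rot: [3.142, 0.0, 2.914]
contact_force: [0.1, -0.1, 0.2]
opening: 0.009
grasp_force: 59.9
```

```bash
python3 - <<'E'
from h import *
to([.4518,-.336,.3],2.911)
im,c=grab('wrist','w8.png');p=np.array([.4518,-.336,.156]);u,v=proj(c,p).round().astype(int);print(u,v)
print(circ(c,im,p,'sw.png',.017,.1))
x0,y0=u-40,v-40;g=cv2.cvtColor(im[max(y0,0):v+40,x0:u+40],cv2.COLOR_BGR2GRAY);y0=max(y0,0)
m=(g<70).astype(np.uint8);n,l,st,ce=cv2.connectedComponentsWithStats(m)
for i in range(1,n):
    if st[i][4]>15:
        pts=np.argwhere(l==i)[:,::-1].astype(np.float32);rc=cv2.minAreaRect(pts);cc=ce[i]+[x0,y0]
        b=cv2.boxPoints(rc)+[x0,y0];print(cc.round(1),st[i].tolist(),np.round(rc[1],1),round(rc[2],1),onz(c,cc,.156).round(4))
t=cv2.resize(im[y0:v+40,x0:u+40],(400,400),interpolation=2)
f=cv2.resize(im[200:480,160:480],(400,350));o=np.zeros((400,800,3),np.uint8);o[:,:400]=t;o[:350,400:]=f;cv2.imwrite('pics/o8.png',o)
E
```

```text
pos [ 0.5007 -0.347   0.2995] rot [3.142 0.    2.914] shift mm [50.1 -0.3 -0.5] wz deg 0.2 F [ 0.1 -0.1  0.2] op 0.0090 t 53.70
311 161
[([311.5, 164.2], np.float64(16.9), [0.4538, -0.3363, 0.156]), ([311.8, 162.5], np.float64(18.1), [0.4527, -0.3357, 0.156]), ([309.5, 163.8], np.float64(18.3), [0.4532, -0.3377, 0.156]), ([313.2, 163.8], np.float64(18.3), [0.4539, -0.335, 0.156]), ([310.5, 161.8], np.float64(16.0), [0.4519, -0.3366, 0.156])]
[311.  163.9] [37, 34, 7, 19, 131] [18.  6.] 90.0 [ 0.4535 -0.3366  0.156 ]
```

View pics/o8.png

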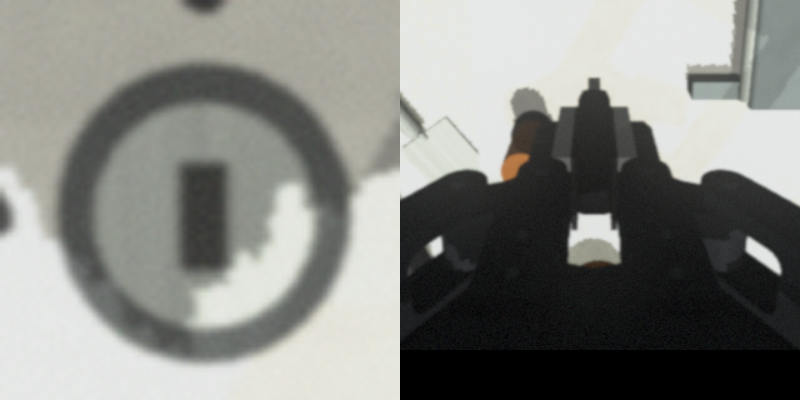

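The slot is at (311,164), aligned with the tool, at (.4538,-.3368) by wrist and by geometry from the mouth. Next I'll check the blade's offset in the grip from the same picture.

```bash
python3 - <<'E'
from h import *
im=cv2.imread('pics/w8.png');c=eyes.camera_info('wrist');s=monitor.state();Rm=R.from_euler('xyz',s['tcp_rot']);P=np.array(s['eef_pos'])
g=cv2.cvtColor(im,cv2.COLOR_BGR2GRAY);print(g[256:276,304:328:2])
for dx,dz in [(.007,.043),(.005,.043),(.007,.035),(.007,.013),(.012,.013),(.012,.005),(.019,.005),(.019,-.032)]:
    print(dx,dz,proj(c,P+Rm.apply([dx,0,dz])).round(1))
to([.4538,-.3368,.21],2.914)
E
```

```text
[[228 231 230 228 229 229 227 227 228 227 228 226]
 [228 229 228 229 228 230 227 228 227 228 228 226]
 [228 230 228 227 228 227 229 229 228 229 230 228]
 [228 228 228 227 228 229 229 227 227 228 228 227]
 [227 227 226 226 225 228 226 226 227 227 229 228]
 [227 228 228 218 208 207 207 206 222 228 228 228]
 [227 226 226 194 149 143 148 150 201 227 228 228]
 [227 227 226 177  98  92  93 105 189 226 227 227]
 [226 226 223 170  85  78  79  93 189 227 227 227]
 [227 226 224 171  86  78  79  90 189 227 229 229]
 [226 226 225 168  83  78  76  87 185 227 227 227]
 [225 226 224 172  84  75  76  87 184 226 227 227]
 [226 228 225 172  82  78  79  87 183 226 227 227]
 [225 226 225 171  84  77  75  84 182 226 228 226]
 [227 224 218 157  81  71  74  82 170 221 225 226]
 [225 211 185 128  70  66  70  72 138 191 213 225]
 [218 163 126  86  61  62  61  63  94 133 173 220]
 [208 122  75  65  56  57  56  61  66  75 129 209]
 [193  92  55  58  58  58  58  58  55  58  95 193]
 [166  74  56  58  59  56  59  57  59  59  77 168]]
0.007 0.043 [310.4 256.8]
0.005 0.043 [310.4 260.3]
0.007 0.035 [310.2 261.8]
0.007 0.013 [309.6 278. ]
0.012 0.013 [309.6 267.7]
0.012 0.005 [309.3 274.2]
0.019 0.005 [309.3 258.9]
0.019 -0.032 [307.6 295.8]
 pos [ 0.5007 -0.347   0.2994] rot [3.142 0.    2.913] shift mm [48.  -0.7 89.4] wz deg -0.0 F [-0.3  0.2 -0.6] op 0.0093 t 53.75
```

```bash
python3 - <<'E'
from h import *
def rel():
    s=monitor.state();Rm=R.from_euler('xyz',s['tcp_rot']);T=np.array(eyes.camera_info('wrist')['world_from_camera'])
    print(np.round(Rm.inv().apply(T[:3,3]-s['eef_pos'])*1000,2),np.round((Rm.inv()*R.from_matrix(T[:3,:3])).as_rotvec(),4),np.round(s['eef_pos'],4),np.round(s['tcp_rot'],4),np.round(s['q'],4))
for i in range(3): rel(); im,c=grab('wrist')
g=cv2.cvtColor(im,cv2.COLOR_BGR2GRAY);p=proj(c,[.4535,-.3366,.156]);print(p)
E
```

```text
[  70.32    2.39 -142.46] [-0.2213 -0.2209  1.56  ] [ 0.5007 -0.347   0.2994] [3.1416 0.     2.9134] [-0.7355  0.1474  1.4829  0.      1.5112 -2.078 ]
[  70.32    2.42 -142.48] [-0.2213 -0.2209  1.56  ] [ 0.5006 -0.347   0.2994] [ 3.1415e+00 -1.0000e-04  2.9130e+00] [-0.7355  0.1475  1.4829  0.      1.5112 -2.0778]
[  70.35    2.41 -142.45] [-0.2213 -0.2208  1.56  ] [ 0.5007 -0.3471  0.2993] [-3.1416 -0.      2.9128] [-0.7355  0.1476  1.4829 -0.      1.5111 -2.0775]
[310.99828572 163.8548714 ]
```

Call:
arm_command([
  {"dp":[0.024,0,0.01],"delta_rot":[0,0,0]},
  {"dp":[0,0,0.01],"delta_rot":[0,0,0]},
  {"dp":[0,0,0],"delta_rot":[0,0,0]},
  {"dp":[0,0,0],"delta_rot":[0,0,0]},
  {"dp":[0,0,0],"delta_rot":[0,0,0]},
])

```text
t: 54.52
eef_pos: [0.4778, -0.3419, 0.2797]
tcp_rot: [-3.141, 0.001, 2.912]
contact_force: [-0.4, -0.1, -0.3]
opening: 0.0091
grasp_force: 59.9
```

```bash
python3 - <<'E'
from h import *
s=monitor.state();Rm=R.from_euler('xyz',s['tcp_rot']);T=np.array(eyes.camera_info('wrist')['world_from_camera'])
print(np.round(Rm.inv().apply(T[:3,3]-s['eef_pos'])*1000,2),np.round((Rm.inv()*R.from_matrix(T[:3,:3])).as_rotvec(),4))
im,c=grab('wrist','w9.png');g=cv2.cvtColor(im,cv2.COLOR_BGR2GRAY)
p=np.array([.4538,-.3368,.156]);u,v=proj(c,p).round().astype(int);print(u,v)
r=60;n,l,st,ce=cv2.connectedComponentsWithStats((g[v-r:v+r,u-r:u+r]<80).astype(np.uint8))
for i in range(1,n):
    if 60<st[i][4]<900: cc=ce[i]+[u-r,v-r];print(cc.round(1),st[i].tolist(),onz(c,cc,.156).round(4))
# blade centre columns on rows 255..300
for y in range(240,300,4):
    x=np.flatnonzero(g[y,280:350]<150);print(y,(x.min()+280,x.max()+280) if len(x) else None,end=' ')
to(p)
E
```

```text
[  70.34    2.4  -142.47] [-0.2213 -0.2209  1.56  ]
311 199
[311.3 150.5] [56, 7, 9, 10, 62] [ 0.4203 -0.3286  0.156 ]
[306.6 173.6] [36, 29, 40, 20, 229] [ 0.4353 -0.3356  0.156 ]
[311. 197.] [56, 49, 9, 20, 143] [ 0.4526 -0.3365  0.156 ]
240 None 244 None 248 None 252 None 256 None 260 None 264 (np.int64(311), np.int64(319)) 268 (np.int64(311), np.int64(319)) 272 (np.int64(307), np.int64(323)) 276 (np.int64(304), np.int64(326)) 280 (np.int64(303), np.int64(327)) 284 (np.int64(302), np.int64(328)) 288 (np.int64(288), np.int64(342)) 292 (np.int64(287), np.int64(342)) 296 (np.int64(286), np.int64(344))  pos [ 0.4777 -0.3418  0.2796] rot [-3.141e+00  1.000e-03  2.912e+00] shift mm [ 24.5  -0.5 123.6]  F [ 1.1  1.  -0.8] op 0.0092 t 54.58
```

```bash
python3 - <<'E'
from h import *
s=monitor.state();Rm=R.from_euler('xyz',s['tcp_rot']);c=eyes.camera_info('wrist');print(np.round(c['K'],1).tolist())
P=np.array(s['eef_pos'])
for d in [(0,0,-.016),(.0006,0,-.016),(0,0,.03),(0.007,0,.035),(.0,.0,.12)]: print(d,proj(c,P+Rm.apply(d)).round(1))
for uv,dz in [((314.5,329.5),-.016),((315,264),.035)]:
    o,d=ray(c,uv);o=Rm.inv().apply(o-P);d=Rm.inv().apply(d);print((o+d*(dz-o[2])/d[2])*1000)
E
```

```text
[[364.4, 0.0, 314.9], [0.0, 364.4, 239.5], [0.0, 0.0, 1.0]]
(0, 0, -0.016) [308.7 323.2]
(0.0006, 0, -0.016) [308.7 321.8]
(0, 0, 0.03) [310.2 278.1]
(0.007, 0, 0.035) [310.2 261.8]
(0.0, 0.0, 0.12) [311.6 232.2]
[ -2.75062149   2.24178426 -16.        ]
[ 5.76904536  2.46764461 35.        ]
```

The camera-to-gripper relation disagrees by 2–3 mm at this yaw. I'll servo visually close to the face, where blade and slot are at nearly the same depth.

Call:
arm_command([
  {"dp":[0.005,-0.0015,0.03],"delta_rot":[0,0,0]},
  {"dp":[0,0,0.025],"delta_rot":[0,0,0]},
  {"dp":[0,0,0.015],"delta_rot":[0,0,0]},
  {"dp":[0,0,0],"delta_rot":[0,0,0]},
  {"dp":[0,0,0],"delta_rot":[0,0,0]},
  {"dp":[0,0,0],"delta_rot":[0,0,0]},
])

```text
t: 55.32
eef_pos: [0.4727, -0.3425, 0.2107]
tcp_rot: [-3.14, 0.002, 2.912]
contact_force: [0.5, 0.1, -0.7]
opening: 0.0088
grasp_force: 59.9
```

```bash
cat > sl.py <<'E'
from h import *
im,c=grab('wrist','w10.png');g=cv2.cvtColor(im,cv2.COLOR_BGR2GRAY)
p=np.array([.4538,-.3368,.156]);to(p)
print('slot exp',proj(c,p).round(1))
def runs(y,lo=285,hi=345,t=120):
    x=(g[y,lo:hi]<t).astype(int);d=np.flatnonzero(np.diff(np.r_[0,x,0]));return [(int(a+lo),int(b+lo-1)) for a,b in zip(d[::2],d[1::2])]
for y in range(195,300,3): print(y,runs(y),int(g[y,315]))
E
python3 sl.py
```

```text
pos [ 0.4726 -0.3424  0.2105] rot [-3.141e+00  2.000e-03  2.912e+00] shift mm [19.7  1.2 54.5]  F [ 0.5 -0.2 -0.3] op 0.0088 t 55.38
slot exp [312.9 228.3]
195 [(288, 341)] 73
198 [(285, 312), (317, 344)] 122
201 [(285, 300), (321, 344)] 137
204 [(285, 295), (320, 344)] 137
207 [(285, 291), (318, 344)] 137
210 [(285, 289), (315, 344)] 115
213 [(285, 287), (307, 344)] 89
216 [(285, 285), (306, 344)] 46
219 [(306, 344)] 43
222 [(306, 340)] 45
225 [(306, 338)] 47
228 [(305, 336)] 45
231 [(303, 337)] 50
234 [(302, 337)] 51
237 [(285, 285), (300, 335), (344, 344)] 48
240 [(297, 325), (342, 344)] 47
243 [(285, 286), (297, 325), (341, 344)] 97
246 [(285, 290), (298, 325), (339, 344)] 108
249 [(285, 291), (299, 316), (336, 344)] 109
252 [(285, 295), (299, 317), (332, 342)] 109
255 [(288, 317), (326, 339)] 107
258 [(292, 335)] 68
261 [(297, 330)] 68
264 [(307, 321)] 73
267 [(311, 318)] 75
270 [(311, 318)] 69
273 [(306, 323)] 52
276 [(305, 325)] 51
279 [(304, 326)] 49
282 [(303, 327)] 54
285 [(302, 328)] 50
288 [(289, 341)] 49
291 [(288, 342)] 48
294 [(288, 342)] 47
297 [(285, 344)] 46
```

```bash
python3 - <<'E'
import cv2,numpy as np
g=cv2.cvtColor(cv2.imread('pics/w10.png'),cv2.COLOR_BGR2GRAY)
print('cols',list(range(296,340,2)))
for y in range(196,266,3): print(y,g[y,296:340:2])
E
```

```text
cols [296, 298, 300, 302, 304, 306, 308, 310, 312, 314, 316, 318, 320, 322, 324, 326, 328, 330, 332, 334, 336, 338]
196 [71 73 73 72 73 70 73 71 72 74 75 74 66 68 69 64 62 59 61 62 59 66]
199 [ 71  73  76  92 107 119 130 130 134 137 137 134 122 108  89  74  65  61
  60  61  59  63]
202 [ 91 120 140 139 140 141 140 137 132 136 141 136 119 109 109 106 100  82
  66  59  64  63]
205 [141 144 145 143 140 139 139 138 134 136 130 120 116 106 109 110 110 109
 102  78  65  64]
208 [143 143 143 142 139 138 139 135 135 135 130 112 110 108 106 108 107 108
 109 110  94  72]
211 [142 142 144 141 139 137 134 134 132 121 109 111 110 107 108 108 106 108
 108 110 109 101]
214 [139 144 144 142 140 123  81  73  69  63  61  63  78 105 111 110 109 108
 108 108 110 110]
217 [143 141 144 141 137 118  61  45  52  48  45  44  72 103 107 107 108 110
 109 106 110 111]
220 [141 143 145 142 137 118  58  49  45  44  42  46  70 105 110 107 108 108
 107 109 109 109]
223 [141 144 143 138 141 112  57  48  43  46  47  46  70 105 108 107 112 112
 107 109 109 110]
226 [144 142 142 136 127 110  63  49  47  48  47  46  74 
[... 572 characters left out ...]
0 107 120 182 215
 213 216 213 180]
247 [164 128 115 111 113 108 108 106 106 108 111 114 115 124 142 157 201 214
 215 206 158 106]
250 [188 141 114 112 108 109 112 108 105 109 107 150 206 210 212 212 215 208
 177 126 100 100]
253 [103 102  99 108 111 111 108 107 106 105 113 138 203 212 209 194 161 120
 101  98 101  98]
256 [ 95  90  74  67  72  81  89  92  97  98  99 109 138 130 112  95  98  95
  98  98 100 109]
259 [ 95  95  89  89  89  91  69  70  65  67  73  92  93  94  97  97  96  96
 102 116 164 219]
262 [187 144 113  99  97  94  76  70  72  73  72  77  90  98  99 103 119 156
 200 223 229 230]
265 [228 228 226 219 198 173 159 119  73  70  73  76 134 181 205 218 226 228
 229 229 231 233]
```

No views are left, so I work from the numbers. The slot spans u 307–320, v 213–242, which is 16.5 mm by 7.1 mm and centred at (313.7,227.8). The blade is at u 314.7. I need about +21.3 mm in tool x and -0.6 mm in y.

Call:
arm_command([
  {"dp":[0.011,-0.0006,0],"delta_rot":[0,0,0]},
  {"dp":[0.0103,0,0],"delta_rot":[0,0,0]},
  {"dp":[0,0,0.006],"delta_rot":[0,0,0]},
  {"dp":[0,0,0],"delta_rot":[0,0,0]},
  {"dp":[0,0,0.003],"delta_rot":[0,0,0]},
  {"dp":[0,0,0.003],"delta_rot":[0,0,0]},
  {"dp":[0,0,0.002],"delta_rot":[0,0,0]},
  {"dp":[0,0,0],"delta_rot":[0,0,0]},
  {"dp":[0,0,0],"delta_rot":[0,0,0]},
])

```text
t: 56.5
eef_pos: [0.4513, -0.3377, 0.1953]
tcp_rot: [-3.142, 0.0, 2.912]
contact_force: [-0.1, 0.1, -0.6]
opening: 0.0091
grasp_force: 59.9
```

The tip is below the face with no force, so it is in the slot.

Call:
arm_command([
  {"dp":[0,0,0.003],"delta_rot":[0,0,0]},
  {"dp":[0,0,0.003],"delta_rot":[0,0,0]},
  {"dp":[0,0,0.003],"delta_rot":[0,0,0]},
  {"dp":[0,0,0],"delta_rot":[0,0,0]},
  {"dp":[0,0,0],"delta_rot":[0,0,0]},
])

```text
t: 57.12
eef_pos: [0.4512, -0.3377, 0.1863]
tcp_rot: [3.142, -0.0, 2.912]
contact_force: [0.4, -0.3, -0.8]
opening: 0.0087
grasp_force: 59.9
```

Call:
arm_command([
  {"dp":[0,0,0.004],"delta_rot":[0,0,0]},
  {"dp":[0,0,0.004],"delta_rot":[0,0,0]},
  {"dp":[0,0,0.003],"delta_rot":[0,0,0]},
  {"dp":[0,0,0.003],"delta_rot":[0,0,0]},
  {"dp":[0,0,0],"delta_rot":[0,0,0]},
  {"dp":[0,0,0],"delta_rot":[0,0,0]},
])

```text
t: 57.88
eef_pos: [0.4512, -0.3377, 0.1724]
tcp_rot: [-3.142, -0.0, 2.912]
contact_force: [0.7, -0.2, -0.7]
opening: 0.0085
grasp_force: 59.9
```

Call:
arm_command([
  {"dp":[0,0,0.002],"delta_rot":[0,0,0]},
  {"dp":[0,0,0.001],"delta_rot":[0,0,0]},
  {"dp":[0,0,0.001],"delta_rot":[0,0,0]},
  {"dp":[0,0,0],"delta_rot":[0,0,0]},
  {"dp":[0,0,0],"delta_rot":[0,0,0]},
])

```text
t: 58.5
eef_pos: [0.4512, -0.3378, 0.1689]
tcp_rot: [-3.141, 0.0, 2.912]
contact_force: [-2.9, 1.6, 5.8]
opening: 0.0087
grasp_force: 60.7
```

Home: contact at the expected height. Now the clockwise turn, as +wz in the tool frame.

Call:
arm_command([
  {"dp":[0,0.0002,0],"delta_rot":[0,0,6]},
  {"dp":[0,0.0002,0],"delta_rot":[0,0,6]},
  {"dp":[0,0.0002,0],"delta_rot":[0,0,6]},
  {"dp":[0,0.0002,0],"delta_rot":[0,0,6]},
  {"dp":[0,0.0002,0],"delta_rot":[0,0,6]},
  {"dp":[0,0,0],"delta_rot":[0,0,0]},
])

```text
t: 59.25
eef_pos: [0.4518, -0.3377, 0.1689]
tcp_rot: [-3.141, 0.002, 2.389]
contact_force: [-1.8, -1.3, 3.9]
opening: 0.0089
grasp_force: 60.6
```

Call:
arm_command([
  {"dp":[0,0.0002,0],"delta_rot":[0,0,6]},
  {"dp":[0,0.0002,0],"delta_rot":[0,0,6]},
  {"dp":[0,0.0002,0],"delta_rot":[0,0,6]},
  {"dp":[0,0.0002,0],"delta_rot":[0,0,6]},
  {"dp":[0,0.0002,0],"delta_rot":[0,0,6]},
  {"dp":[0,0.0002,0],"delta_rot":[0,0,6]},
  {"dp":[0,0.0002,0],"delta_rot":[0,0,6]},
  {"dp":[0,0.0002,0],"delta_rot":[0,0,6]},
  {"dp":[0,0.0002,0],"delta_rot":[0,0,6]},
  {"dp":[0,0.0002,0],"delta_rot":[0,0,6]},
  {"dp":[0,0,0],"delta_rot":[0,0,0]},
])

```text
t: 60.62
eef_pos: [0.4532, -0.3371, 0.1689]
tcp_rot: [3.141, 0.002, 1.343]
contact_force: [-2.9, -3.1, 5.3]
opening: 0.0092
grasp_force: 60.7
```

```bash
python3 -c "
from h import *
s=monitor.state();print({k:np.round(s[k],3).tolist() for k in('tcp_rot','contact_force','ft_torque','q')})"
```

```text
{'tcp_rot': [3.141, 0.002, 1.343], 'contact_force': [-2.895, -3.131, 5.294], 'ft_torque': [-0.44, 0.628, -0.046], 'q': [-0.778, 0.13, 1.75, -0.001, 1.261, -0.551]}
```

Call:
arm_command([
  {"dp":[0,0,0],"delta_rot":[0,0,4]},
  {"dp":[0,0,0],"delta_rot":[0,0,4]},
  {"dp":[0,0,0],"delta_rot":[0,0,3]},
  {"dp":[0,0,0],"delta_rot":[0,0,0]},
  {"dp":[0,0,0],"delta_rot":[0,0,0]},
])

```text
t: 61.25
eef_pos: [0.4535, -0.3371, 0.1689]
tcp_rot: [3.14, 0.002, 1.152]
contact_force: [-3.5, -2.9, 5.0]
opening: 0.0093
grasp_force: 60.7
```

```bash
python3 -c "
from h import *
s=monitor.state();print({k:np.round(s[k],3).tolist() for k in('tcp_rot','contact_force','ft_torque','q')})"
```

```text
{'tcp_rot': [3.14, 0.002, 1.152], 'contact_force': [-3.518, -2.903, 4.997], 'ft_torque': [-0.654, 0.522, 0.028], 'q': [-0.778, 0.13, 1.75, -0.001, 1.26, -0.36]}
```

Call:
arm_command([
  {"dp":[0,0,0],"delta_rot":[0,0,3]},
  {"dp":[0,0,0],"delta_rot":[0,0,2]},
  {"dp":[0,0,0],"delta_rot":[0,0,0]},
  {"dp":[0,0,0],"delta_rot":[0,0,0]},
])

```text
t: 61.75
eef_pos: [0.4535, -0.3371, 0.1689]
tcp_rot: [3.14, 0.001, 1.066]
contact_force: [-3.0, -3.5, 5.3]
opening: 0.009
grasp_force: 60.8
```

```bash
python3 -c "
from h import *
s=monitor.state();print({k:np.round(s[k],3).tolist() for k in('tcp_rot','contact_force','ft_torque','q')})"
```

```text
{'tcp_rot': [3.14, 0.001, 1.066], 'contact_force': [-2.977, -3.517, 5.29], 'ft_torque': [-0.649, 0.446, 0.299], 'q': [-0.778, 0.13, 1.75, -0.001, 1.26, -0.273]}
```

The torque jumped to 0.3 N m, so it is at the end stop. I'll ease off, release and rise.

Call:
arm_command([
  {"dp":[0,0,-0.0003],"delta_rot":[0,0,-2]},
  {"dp":[0,0,0],"delta_rot":[0,0,0]},
])

```text
t: 62.0
eef_pos: [0.4535, -0.337, 0.1689]
tcp_rot: [3.14, 0.001, 1.1]
contact_force: [-1.1, -4.3, 3.4]
opening: 0.0094
grasp_force: 60.5
```

Call:
arm_command([
  {"dp":[0,0,0],"delta_rot":[0,0,0]},
  {"dp":[0,0,0],"delta_rot":[0,0,0]},
  {"dp":[0,0,0],"delta_rot":[0,0,0]},
], gripper=0.04)

```text
t: 62.38
eef_pos: [0.4534, -0.3355, 0.168]
tcp_rot: [-3.141, -0.001, 1.098]
contact_force: [0.3, 0.3, 0.1]
opening: 0.0401
grasp_force: 0.0
```

Call:
arm_command([
  {"dp":[0,0,-0.02],"delta_rot":[0,0,0]},
  {"dp":[0,0,-0.03],"delta_rot":[0,0,0]},
  {"dp":[0,0,-0.05],"delta_rot":[0,0,0]},
  {"dp":[0,0,-0.05],"delta_rot":[0,0,0]},
  {"dp":[0,0,0],"delta_rot":[0,0,0]},
  {"dp":[0,0,0],"delta_rot":[0,0,0]},
  {"dp":[0,0,0],"delta_rot":[0,0,0]},
])

```text
t: 63.25
eef_pos: [0.4529, -0.3356, 0.3171]
tcp_rot: [-3.139, -0.001, 1.097]
contact_force: [0.3, -1.0, 0.4]
opening: 0.0403
grasp_force: 0.0
```

```bash
python3 - <<'E'
from h import *
im,c=grab('wrist','w11.png');g=cv2.cvtColor(im,cv2.COLOR_BGR2GRAY);to([.4525,-.337,.201])
p=[.4525,-.337,.19];u,v=proj(c,p).round().astype(int);print(u,v)
r=55;n,l,st,ce=cv2.connectedComponentsWithStats((g[v-r:v+r,u-r:u+r]<60).astype(np.uint8))
Y=monitor.state()['tcp_rot'][2]
for i in range(1,n):
    if st[i][4]>100:
        pts=np.argwhere(l==i)[:,::-1].astype(np.float32)+np.float32([u-r,v-r]);rc=cv2.minAreaRect(pts);b=[onz(c,q,.2)[:2] for q in cv2.boxPoints(rc)]
        e=[b[1]-b[0],b[2]-b[1]];k=max(e,key=np.linalg.norm)
        print(np.round(rc[0],1),np.round(rc[1],1),'mm',[round(np.linalg.norm(q)*1000,1) for q in e],'axis yaw',round(np.arctan2(k[1],k[0]),3),'ctr',onz(c,rc[0],.2).round(4),st[i].tolist())
E
```

```text
pos [ 0.4529 -0.3356  0.317 ] rot [-3.139e+00 -1.000e-03  1.097e+00] shift mm [ -1.5   0.6 116. ]  F [-0.5  0.5  0.1] op 0.0401 t 63.30
316 235
```

```bash
python3 - <<'E'
from h import *
c=eyes.camera_info('wrist');im=cv2.imread('pics/w11.png');g=cv2.cvtColor(im,cv2.COLOR_BGR2GRAY)
u,v=316,235;print(g[v-60:v+65:6,u-60:u+61:6])
r=60
for t in (75,90):
  n,l,st,ce=cv2.connectedComponentsWithStats((g[v-r:v+r,u-r:u+r]<t).astype(np.uint8))
  for i in range(1,n):
    if st[i][4]>80:
        pts=np.argwhere(l==i)[:,::-1].astype(np.float32)+np.float32([u-r,v-r]);rc=cv2.minAreaRect(pts);b=[onz(c,q,.2)[:2] for q in cv2.boxPoints(rc)]
        e=[b[1]-b[0],b[2]-b[1]];k=max(e,key=np.linalg.norm)
        print(t,np.round(rc[0],1),'mm',[round(np.linalg.norm(q)*1000,1) for q in e],'yaw',round(np.arctan2(k[1],k[0]),3),onz(c,rc[0],.2).round(4),st[i].tolist())
E
```

```text
[[214 215 217 217 221 220 220 220 220 219 219 220 218 220 221 219 219 220
  219 218 220]
 [217 216 215 216 216 215 218 219 219 221 221 218 220 219 221 219 219 216
  218 218 220]
 [215 215 216 216 217 217 215 216 215 217 220 219 221 220 220 219 219 218
  219 219 219]
 [216 213 213 216 218 214 215 218 218 218 219 218 218 216 219 218 218 218
  219 216 215]
 [215 216 213 213 212 217 216 217 146  90  93  92 113 216 217 214 218 219
  218 217 217]
 [219 218 215 216 216 213 215 106  79  90 148 148  94  92 214 218 220 219
  218 218 216]
 [219 219 218 218 217 213 144  78 104  69  58 109 183 105 124 217 218 219
  218 216 218]
 [220 221 216 219 220 218 109  89 108  72  60 100 181 178  90 217 218 217
  218 219 216]
 [219 219 218 219 220 219 104 125 137  89  60  93 182 183  91 215 218 218
  217 219 216]
 [218 219 220 194  74 219 117 106 139  97  64  74 180 184  89 215 217 217
  215 215 216]
 [220 217 219 218 106 182 209  78 137 106  58  73 178 113 157 220 218 218
  217 215 215]
 [151 152 151 153 154 153 155 122  76  80  62  65  98 125 218 218 220 220
  219 220 219]
 [151 151 152 150 153 149 153 15
[... 414 characters left out ...]
[158 214 218 220 220 219 215 218 219 220 218 221 220 219 218 220 220 220
  219 218 220]
 [217 218 220 219 219 218 220 220 220 220 219 220 220 219 219 219 220 219
  219 219 218]
 [ 71  55 203 218 219 218 218 219 219 219 219 220 221 220 220 220 219 219
   94  82  85]
 [ 71  50 178 218 219 219 219 219 219 218 220 220 219 220 220 219 219 218
   80  63  84]]
75 [314.  229.5] mm [np.float64(13.0), np.float64(34.2)] yaw -2.039 [ 0.4543 -0.3299  0.2   ] [49, 32, 19, 46, 521]
90 [300.4 208.8] mm [np.float64(14.6), np.float64(4.9)] yaw 0.401 [ 0.4526 -0.3116  0.2   ] [39, 27, 15, 17, 95]
90 [309.3 230.1] mm [np.float64(19.6), np.float64(36.1)] yaw -1.954 [ 0.451  -0.3287  0.2   ] [40, 31, 29, 48, 654]
```

The key stands upright in the barrel at yaw about -2.04, which matches the released grip. That puts the switch at its stop even with full play. Handing in.

```bash
python3 -c "
from bench import job
print(job.finish_job())"
```

```text
the job is handed in; nothing more can be done
None
```

I handed the job in at about 63 s: both cups that stood on the bench are latched in the magazine, the cover is down on its stops, and the key is home and turned to its end stop; no verdict came back.

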